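# Put the bangle-inspection tools away and switch off the light

## Task

Clear up the inspection station at the bangle counter: press the digital calliper and the hand magnifier, in whichever order you like, fully home into their matching cutouts in the open drawer, then push the drawer completely shut, and only after that turn the light's dimmer knob anticlockwise to its end stop (off). Leave the bangles lying where they are.

Things in the scene. Friction and masses are not known exactly. Their poses are not given: they have to be found in the camera images.
- station: Fixed grey cabinet, 224 wide (y) x 200 deep (x) mm. Origin: on the table, foot of the centre of its front face; x runs into the cabinet, away from the robot, y left, z up; within 0.15 rad of square to the robot. Front 66 mm high; roof of the drawer opening 50 mm above the table (tools not fully home jam there). Behind, 175 mm from the front, a light bar reaches 192 mm height.
- drawer (a joint): The drawer's opening in m: 0 shut, about 0.16 at the start, stop at 0.17; slides along the station's x. About 3 N of friction, no spring; stays where left. Front panel 224 wide, 12 mm thick, its top 48 mm above the table.
- drawer_tray (a point): Centre of the top face of the grey foam tray in the drawer, 32 mm above the table; axes as the station. Tray 134 deep (x) x 190 wide (y) mm, just behind the front panel; thin side walls rise 6 mm above it. Two cutouts 9 mm deep with black floors, each 3 mm wider than its tool all round.
- drawer_pull (a point): Centre of the outer (robot-side) face of the drawer's lip pull, an aluminium bar 90 wide x 10 high, 12 mm proud of the front panel, 32 mm above the table. Push here along the station's x.
- calliper: Loose digital calliper, steel and grey plastic, about 170 g, lying flat. Origin: underside, centre of the display body; x along the beam to the jaws, z up. Display body 60 (x) x 26 (y) x 22 high mm is the grip. Beam 16 wide, 7 thick, x -80 to +66 mm; two jaws 8 thick, x 34 to 66, reaching y +40 and -18 mm. Starts left or right of the drawer, any yaw.
- calliper_head (a point): On the calliper's underside, 60 mm from its origin along +x, between the jaws' roots.
- calliper_seat (a point): Where the calliper's origin must come: on the floor of its cutout, the one nearer the drawer front with the long jaw notch, 23 mm above the table. Its axes are the station's. Seated, the calliper's x points along the station's -y (jaws to the right, long jaw side towards the cabinet).
- calliper_seat_head (a point): Where point calliper_head must come, on the same cutout's floor, 60 mm along the station's -y.
- magnifier: Loose hand magnifier, black handle and round steel-rimmed lens, 120 g or so, lying flat. Origin: underside at the handle's centre. x along the handle towards the lens, z up. Handle 90 (x) x 18 (y) x 22 high mm centred on the origin is the grip; lens rim 56 mm diameter, 8 mm thick, centred at x = 69 mm. Starts on the other side of the drawer from the calliper, any yaw.
- magnifier_head (a point): On the underside at the lens centre, 69 mm from the magnifier's origin along +x.
- magnifier_seat (a point): Where the magnifier's origin must come: on the floor of its cutout, the one nearer the cabinet with the round end, 23 mm above the table. Its axes are the station's. Seated, the magnifier's x points along the station's +y (lens to the left).
- magnifier_seat_head (a point): Where point magnifier_head must come, on the same cutout's floor, 69 mm along the station's +y.
- dimmer (a joint): Angle of the dimmer knob in rad, growing clockwise seen by someone facing the sloped console. 0 is the anticlockwise end stop, light off; there the white mark on the bar points down the slope; starts between 0.7 and 1.3; about 0.04 N m of friction, no spring.
- dimmer_grip (a point): On the knob's axis, 37 mm out from the console face, 7 mm below the outer end of its grip bar (42 long x 14 thick x 32 mm deep, on a disc 44 mm and a base plate 68 mm across). Site axes turn with the knob: x along the bar, z out along the axis. The console slopes up and back at 35 degrees from level, so the axis leans 35 degrees from vertical towards station -x. At joint 0 the bar runs up the slope.
- bangle_a: Loose agate bangle lying flat on the table, 76 mm across, 14 mm thick, 60 g (left of the cabinet); origin at its centre on the table. To be left alone.
- bangle_b: Loose agate bangle lying flat on the table, 76 mm across, 14 mm thick, 60 g (right of the cabinet); origin at its centre on the table. To be left alone.
Not all that is in view belongs to the job. What is shaped like the magnifier but purple or yellow is not meant.

How it is judged:
On the way, in this order (a step that is already met when the one before it is completed fails the run):
1. one of the two tools is fully home in its own cutout, drawer still open (((horizontal distance between calliper and calliper_seat below 0.007 m and horizontal distance between calliper_head and calliper_seat_head below 0.007 m and z of calliper in the frame of calliper_seat between -0.004 and 0.003 m and angle between calliper's own z axis and vertical below 0.06 rad) or (horizontal distance between magnifier and magnifier_seat below 0.007 m and horizontal distance between magnifier_head and magnifier_seat_head below 0.007 m and z of magnifier in the frame of magnifier_seat between -0.004 and 0.003 m and angle between magnifier's own z axis and vertical below 0.06 rad)) and value of joint drawer above 0.1 m), for 0.2 s.
2. both tools are fully home in their cutouts, drawer still open (horizontal distance between calliper and calliper_seat below 0.007 m and horizontal distance between calliper_head and calliper_seat_head below 0.007 m and z of calliper in the frame of calliper_seat between -0.004 and 0.003 m and angle between each of calliper, magnifier's own z axis and vertical below 0.06 rad and horizontal distance between magnifier and magnifier_seat below 0.007 m and horizontal distance between magnifier_head and magnifier_seat_head below 0.007 m and z of magnifier in the frame of magnifier_seat between -0.004 and 0.003 m and value of joint drawer above 0.1 m), for 0.2 s.
3. the drawer is shut with both tools home in it (horizontal distance between calliper and calliper_seat below 0.007 m and horizontal distance between calliper_head and calliper_seat_head below 0.007 m and z of calliper in the frame of calliper_seat between -0.004 and 0.003 m and angle between each of calliper, magnifier's own z axis and vertical below 0.06 rad and horizontal distance between magnifier and magnifier_seat below 0.007 m and horizontal distance between magnifier_head and magnifier_seat_head below 0.007 m and z of magnifier in the frame of magnifier_seat between -0.004 and 0.003 m and value of joint drawer below 0.006 m), for 0.2 s.
4. the dimmer is turned to its anticlockwise end stop (value of joint dimmer below 0.08 rad and value of joint drawer below 0.006 m), for 0.2 s.
At the end, for the whole second after the job is handed in: Calliper and magnifier each lie flat and at rest in their own cutout (origin and head within 7 mm horizontally of their seat points, underside within 3 mm of the cutout floor), the drawer is within 6 mm of shut and the dimmer within 0.08 rad of its off stop (all of step 4 and horizontal distance between calliper and calliper_seat below 0.007 m and horizontal distance between calliper_head and calliper_seat_head below 0.007 m and z of calliper in the frame of calliper_seat between -0.004 and 0.003 m and angle between each of calliper, magnifier's own z axis and vertical below 0.06 rad and horizontal distance between magnifier and magnifier_seat below 0.007 m and horizontal distance between magnifier_head and magnifier_seat_head below 0.007 m and z of magnifier in the frame of magnifier_seat between -0.004 and 0.003 m and linear speed of each of calliper, magnifier below 0.02 m/s); the robot touches nothing.
It fails at once if bangle a is moved more than 20 mm (distance of bangle_a from where it was at the start of the episode above 0.02 m).
It fails at once if bangle b is moved more than 20 mm (distance of bangle_b from where it was at the start of the episode above 0.02 m).
It also fails if it takes over 72 s, if anything falls off the work surface, if the arm or the gripper's body presses on something with over 40 N, if the wrist force passes 120 N, or if a joint passes its speed limit or range.

## Robot

A 7-joint arm with a two-finger parallel gripper is mounted at the origin on the work surface. World frame = base frame: x ahead of the robot, y to its left, z up, the work surface at z = 0. Lengths are in m, angles in rad, forces in N, time in s.
With the tool pointing down it reaches from about 0.425 to 0.875 m from the base axis. Payload 8.4 kg.
Tool frame: the origin (TCP) lies between the finger pads; the fingertips stand 11 mm ahead of it and the grasp point (between the pads) lies 8 mm behind it (robot.tips_ahead is the distance from the TCP to the fingertips, in m); z points along the fingers, y is the line along which they close (so a half turn about z gives the same grasp; the last joint's range is limited). The gripper opens to 85 mm and grips with 20 to 120 N. Pads are 22 mm wide; open, the fingers measure 114 mm over their backs; the gripper's body (76 mm by 85 mm) begins 54 mm behind the grasp point. The pads swing forward as they close: fully open they stand 13 mm farther back than shut.
Start: joints at [1.129, 0.333, 0.04, 1.465, -0.013, 1.343, -0.059], TCP at [0.218, -0.612, 0.242] pointing down, gripper open.
Joint ranges: [-2.58, 2.58], [-0.38, 2.09], [-1.3, 1.39], [0.25, 2.4], [-1.5, 4.64], [0.08, 2.09], [-2.65, 2.65]. Speed limits (rad/s): [2.22, 2.22, 2.79, 2.79, 3.14, 3.14, 3.14].

## Interface

Orientations are given as a rotation vector (axis times angle).
In Python, from plant import robot gives the robot as it stands.
- The arm moves only by the tool apply_moves, never from a script. Its argument "increments" is a list of rows, each a list of 2 entries, a list of its own where there are three numbers: the shift along the tool's x, y, z scaled (see below), then the turn, a rotation vector about the tool's x, y, z scaled (see below). In form: [[[tx, ty, tz], [ax, ay, az]], ...]. A call has 1 to 12 rows; each row is the pose to reach, as a shift and turn from the pose commanded when the call began, along the tool's axes at that moment; what a row does not reach only later rows make up. The controller multiplies each number of a shift by 60 cm and each number of a turn by pi/2 rad. A row lasts 1/10 s, in which the tool goes at most 50 mm and 8.59 degrees, less where a joint would pass 70% of its speed; a pose out of reach is approached as far as the arm can. A call with a number of a shift or a turn outside -1 to 1 is refused whole. A call with a gripper value outside its range is refused whole. "grip" is the closure in counts, from 0 (fully open) to 255 (shut), set as the call begins (left out, the last holds). The fingers move at their own pace and stop on an object; "squeeze" is the grip in N (left out, the last holds). Time passes only in rows, so rows that repeat a pose let the fingers close. It gives the time, the measured TCP pose, the force, the opening and the grip force at its end, in the units of the state.
- robot.observe(): the state, without advancing time (a new reading comes with each control period).
- robot.camera(name): name is "scene" or "top" or "wrist"; returns (picture, depth): 400x640x3 uint8, red, green, blue; 400x640 float32, m along the optical axis (not along the pixel's ray), 0 where there is no reading.
- robot.camera_info(name): a dict with "fx", "fy", "cx", "cy" (pixels), "R" (3x3) and "t" (3): a world point X has camera coordinates R X + t. Camera axes: x right, y down, z forward; pixel columns grow to the right and rows downward; lengths in m; the calibration is good to about 2 mm. A picture is of the moment at which its call begins: read the wrist's pose just before it. camera_info takes no time and is no camera call; for the wrist camera it gives the pose at the moment of the call.
- robot.hand_in(): hands the job in; it is judged then, once.
Trained networks look in the newest picture that a camera, given by its name, has taken for a name from the list of things; names that differ only in an ending like _2 or _b are one class to them, and where a whole thing is asked for, a point or a joint stands for the part that bears it (a point fixed in the world has none). Each returns a list of dicts, best first, with "conf" (0 to 1); they miss things now and then, are a little off and sometimes report something else, mostly with a low value. They report only what shows in the picture. A call takes as long as a camera call. They do not tell look-alikes from the thing itself.
- robot.look_for(target, camera): "at" ([x, y, z] in m, in world coordinates, good to about 4 mm: the middle of the surface that is visible of it).
The state is a dict: "t": time; "joints": joint angles; "qvel": joint speeds; "joint_efforts": joint torques, N m; "tool_pos": TCP position; "tool_rot": TCP orientation; "contact_force": force on the tool from outside, world axes, zero at the start; "torque": the same for the moment, N m; "gripper_width": finger opening in m; "gripper_force": force on a finger pad.
Only numpy, scipy, OpenCV 4.12 (cv2) and the standard library are available. Lean on these libraries where they do the work, as an engineer would, in place of code of your own. Each camera call takes 0.05 s, during which the arm holds its last target. There are 200 camera calls.

## Working session

There is one attempt and no reset: what is moved stays moved. The work goes in short steps, Python scripts to look and compute and a tool call to move; the robot and the scene stay as the last step left them, time stands still between calls to the robot, and variables do not carry over. Pictures are saved under pics/ and viewed, at most 10 in all, crops included, and the job is handed in when it is done.

Besides the shell and the picture viewer there is one more tool, called after "Emit:" as name([rows], argument=value, ...), one row to a line, values as JSON. apply_moves: Moves the arm, as the interface text tells. Its arguments: {"type":"object","properties":{"increments":{"type":"array"},"grip":{"type":"number"},"squeeze":{"type":"number"}},"required":["increments"]}

```bash
ls; mkdir -p pics
python3 - <<'E'
from plant import robot
import cv2,numpy as np
s=robot.observe();print(s['t'],s['tool_pos'],s['tool_rot'],s['gripper_width'],robot.tips_ahead)
a,d=robot.camera("top");cv2.imwrite("pics/top0.png",a[:,:,::-1]);np.savez("top0.npz",a=a,d=d)
for n in ["calliper","magnifier","drawer_tray","drawer_pull","dimmer","bangle_a","bangle_b","station"]:
    for r in robot.look_for(n,"top")[:4]: print(n,r)
i=robot.camera_info("top");print(i)
E
```

```text
pics
0.0 [ 0.2183042  -0.61178871  0.24141943] [-3.09404711e+00 -5.35491146e-01  6.10146783e-04] 0.08531849482601832 0.011
calliper {'at': [0.5213, -0.3125, 0.0074], 'conf': 0.92}
magnifier {'at': [0.3333, 0.1413, 0.0081], 'conf': 0.86}
magnifier {'at': [0.268, 0.3117, 0.0096], 'conf': 0.83}
magnifier {'at': [0.4455, 0.297, 0.0079], 'conf': 0.63}
magnifier {'at': [0.6693, -0.0049, 0.1023], 'conf': 0.61}
drawer_tray {'at': [0.5244, -0.0015, 0.0305], 'conf': 0.56}
drawer_pull {'at': [0.5192, -0.0077, 0.032], 'conf': 0.86}
dimmer {'at': [0.4444, 0.2964, 0.0085], 'conf': 0.52}
dimmer {'at': [0.6658, -0.0061, 0.1237], 'conf': 0.49}
bangle_a {'at': [0.729, -0.2833, 0.0148], 'conf': 0.82}
bangle_a {'at': [0.7316, 0.2586, 0.011], 'conf': 0.66}
bangle_b {'at': [0.729, -0.2833, 0.0148], 'conf': 0.82}
bangle_b {'at': [0.7316, 0.2586, 0.011], 'conf': 0.66}
station {'at': [0.6715, -0.0041, 0.1042], 'conf': 0.72}
{'fx': 449.33317777024536, 'fy': 449.33317777024536, 'cx': 319.42407475513374, 'cy': 202.51939661954862, 'R': array([[ 1.93099212e-03, -9.99971155e-01, -7.34580902e-03],
       [-9.86937786e-01, -7.22378403e-04, -1.61100229e-01],
       [ 1.61090276e-01,  7.56093977e-03, -9.86910713e-01]]), 't': array([0.03915708, 0.52745643, 1.06242296])}
```

View pics/top0.png

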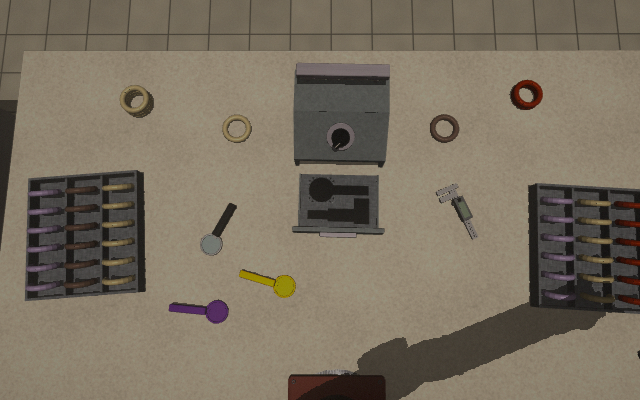

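Candidates for the magnifier: black handle/steel lens at px (218,226), yellow at (268,284), purple at (200,310). The black-and-steel one fits; the other two are the excluded colours. The calliper is at (460,212), the drawer tray at (339,203) and the knob at (340,138). I'll confirm in one enlarged crop and measure from it.

```bash
cat > h.py <<'E'
import numpy as np,cv2
def world(d,i):
    v,u=np.mgrid[0:d.shape[0],0:d.shape[1]]
    c=np.stack([(u-i['cx'])/i['fx']*d,(v-i['cy'])/i['fy']*d,d],-1)
    return (c-i['t'])@i['R']      # R^T (c-t)
def pix(X,i):
    c=np.atleast_2d(X)@i['R'].T+i['t']; return np.c_[c[:,0]/c[:,2]*i['fx']+i['cx'],c[:,1]/c[:,2]*i['fy']+i['cy']]
E
python3 - <<'E'
from plant import robot
import cv2,numpy as np
from h import *
z=np.load("top0.npz");a,d=z['a'],z['d'];i=robot.camera_info("top");W=world(d,i)
cv2.imwrite("pics/crop0.png",cv2.resize(a[50:260,185:505,::-1],None,fx=2.5,fy=2.5,interpolation=cv2.INTER_CUBIC))
print("table z",np.median(W[250:270,300:400,2]),W[255:270,300:400,2].std())
for n,(x0,x1,y0,y1) in dict(mag=(195,240,198,260),cal=(430,485,178,245)).items():
    P=W[y0:y1,x0:x1].reshape(-1,3)
    for lo,hi in [(.004,.03),(.015,.03),(.004,.0125)]:
        Q=P[(P[:,2]>lo)&(P[:,2]<hi)]
        c=np.median(Q,0);(cx,cy),(w,h),an=cv2.minAreaRect(Q[:,:2].astype(np.float32)*1000)
        print(n,lo,hi,len(Q),Q.mean(0).round(4),"rect",cx,cy,w,h,an)
# drawer/front lines
P=W[155:245,285:395].reshape(-1,3)
Q=P[(P[:,2]>.044)&(P[:,2]<.053)&(P[:,0]<.56)];print("front",cv2.minAreaRect(Q[:,:2].astype(np.float32)*1000),Q[:,2].mean())
for lo,hi in [(.0285,.035),(.018,.0265),(.0355,.042)]:
    Q=P[(P[:,2]>lo)&(P[:,2]<hi)&(P[:,0]<.65)&(abs(P[:,1])<.11)];print(lo,len(Q),cv2.minAreaRect(Q[:,:2].astype(np.float32)*1000))
Q=W[60:165,285:395].reshape(-1,3);Q=Q[(Q[:,2]>.06)&(Q[:,2]<.07)];print("roof",len(Q),cv2.minAreaRect(Q[:,:2].astype(np.float32)*1000))
E
```

```text
table z 0.00039527824283285446 0.071572783815906
mag 0.004 0.03 767 [0.4582 0.2978 0.0123] rect 467.0810546875 300.287109375 156.57952880859375 109.64860534667969 1.7359822988510132
mag 0.015 0.03 266 [0.4881 0.2794 0.0222] rect 488.46148681640625 279.3055419921875 19.33820343017578 88.9290542602539 62.05527877807617
mag 0.004 0.0125 489 [0.4417 0.3081 0.0068] rect 467.0810546875 300.287109375 156.57952880859375 109.64860534667969 1.7359822988510132
cal 0.004 0.03 754 [ 0.5205 -0.3089  0.0127] rect 513.093017578125 -307.95025634765625 168.9925079345703 139.41941833496094 0.08276752382516861
cal 0.015 0.03 268 [ 0.5171 -0.3171  0.0221] rect 516.907470703125 -317.6917724609375 60.69266128540039 30.804363250732422 30.234088897705078
cal 0.004 0.0125 474 [ 0.5224 -0.3045  0.0073] rect 513.093017578125 -307.95025634765625 168.9925079345703 139.41941833496094 0.08276752382516861
front ((464.6038513183594, -6.1012115478515625), (75.76223754882812, 220.62789916992188), 14.1767578125) 0.04820088469955113
0.0285 2111 ((537.7568359375, 0.513824462890625), (206.74098205566406, 187.5464630126953), 88.84854125976562)
0.018 1545 ((543.2044677734375, 10.746498107910156), (186.21087646484375, 175.96316528320312), 88.92398071289062)
0.0355 471 ((536.9517211914062, -4.196250915527344), (212.01182556152344, 185.56475830078125), 88.27584838867188)
roof 273 ((635.108154296875, -9.097206115722656), (222.90541076660156, 12.747405052185059), 88.57225799560547)
```

View pics/crop0.png

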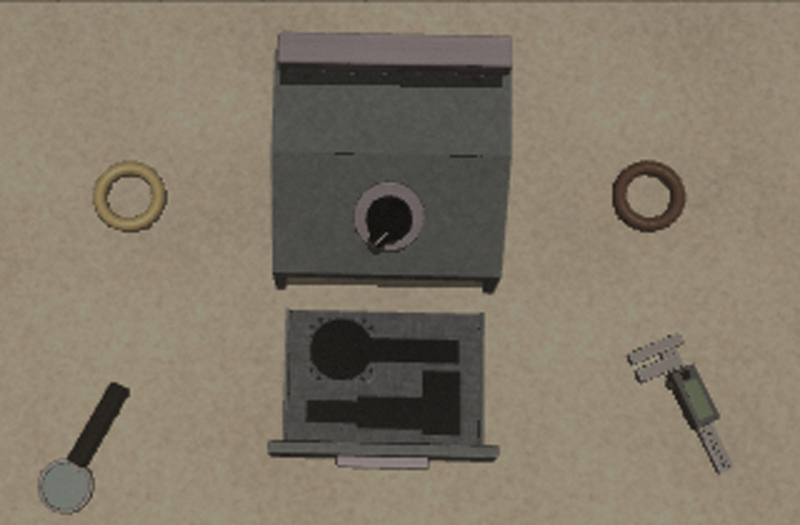

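The crop confirms the black magnifier, with its lens at (66,487) and handle to (120,390). The calliper body is at (697,395) with its jaws up-left. The cutouts are as described: round one at the rear, jaw notch at right-front. Next I'll set up the move helper and check how the wrist camera is mounted.

```bash
cat >> h.py <<'E'
from scipy.spatial.transform import Rotation as Rn
def Rdown(deg): # tool x at world azimuth deg, z down
    a=np.deg2rad(deg);return np.array([[np.cos(a),np.sin(a),0],[np.sin(a),-np.cos(a),0],[0,0,-1.]])
def inc(s,pos,R):
    R0=Rn.from_rotvec(s['tool_rot']).as_matrix()
    t=R0.T@(np.array(pos)-s['tool_pos'])/.6; w=Rn.from_matrix(R0.T@R).as_rotvec()/(np.pi/2)
    print("inc",t.round(4).tolist(),w.round(4).tolist(),"rows",max(np.linalg.norm(t)*.6/.05,np.linalg.norm(w)*90/8.59).round(1))
def yaw(s):
    R0=Rn.from_rotvec(s['tool_rot']).as_matrix();return np.rad2deg(np.arctan2(R0[1,0],R0[0,0])),R0[:,2]
E
python3 - <<'E'
from plant import robot
from h import *
s=robot.observe();i=robot.camera_info("wrist")
R0=Rn.from_rotvec(s['tool_rot']).as_matrix()
c=-i['R'].T@i['t'];print("cam in tool",R0.T@(c-s['tool_pos']));print((i['R']@R0).round(3),i['fx'],i['cx'],i['cy'])
print(yaw(s)); inc(s,[.50,-0.0,.30],Rdown(90))
# lines of the station from top depth
z=np.load("top0.npz");W=world(z['d'],robot.camera_info("top"))
P=W[215:240,285:395].reshape(-1,3);Q=P[(P[:,2]>.045)&(P[:,2]<.051)]
print(len(Q),cv2.minAreaRect(Q[:,:2].astype(np.float32)*1000))
f=np.polyfit(Q[:,1],Q[:,0],1);print("front panel x=",f)
E
```

```text
cam in tool [ 0.08041443 -0.00056471 -0.13144927]
[[ 0.002  1.     0.001]
 [-0.951  0.002 -0.311]
 [-0.311 -0.     0.951]] 278.2484515473931 318.4661909088102 196.20578215924806
(np.float64(19.636611928906003), array([-6.84210402e-05,  1.82802762e-04, -9.99999981e-01]))
inc [0.7848, -0.8032, -0.0961] [-0.0001, -0.0001, -0.7818] rows 13.5
403 ((460.6790466308594, -5.4346923828125), (223.32003784179688, 12.281644821166992), 88.66905975341797)
front panel x= [0.02258258 0.46084729]
```

Run:
```python
from plant import robot
from h import *
s=robot.observe(); inc(s,[.53,-0.004,.17],Rdown(88.7))
```

```text
inc [0.8297, -0.7801, 0.1205] [-0.0001, -0.0001, -0.7674] rows 13.7
```

Emit:
apply_moves([
  [[0.83,-0.78,0.06],[0,0,-0.767]],
  [[0.83,-0.78,0.06],[0,0,-0.767]],
  [[0.83,-0.78,0.06],[0,0,-0.767]],
  [[0.83,-0.78,0.06],[0,0,-0.767]],
  [[0.83,-0.78,0.06],[0,0,-0.767]],
  [[0.83,-0.78,0.06],[0,0,-0.767]],
  [[0.83,-0.78,0.06],[0,0,-0.767]],
  [[0.83,-0.78,0.06],[0,0,-0.767]],
  [[0.83,-0.78,0.06],[0,0,-0.767]],
  [[0.83,-0.78,0.06],[0,0,-0.767]],
  [[0.83,-0.78,0.06],[0,0,-0.767]],
  [[0.83,-0.78,0.06],[0,0,-0.767]],
])

```text
t: 1.65
tool_pos: [0.4924, -0.0772, 0.2111]
tool_rot: [2.247, 2.194, 0.001]
contact_force: [0.5, -1.0, -0.9]
gripper_width: 0.0855
gripper_force: 0.0
```

Run:
```python
from plant import robot
from h import *
s=robot.observe(); print(s['tool_pos'],yaw(s),s['joints'],s['t']);inc(s,[.53,-0.004,.17],Rdown(88.7))
```

```text
[ 0.49241738 -0.07715157  0.21113527] (np.float64(88.64942451061071), array([ 1.02487235e-03, -5.54450632e-04, -9.99999321e-01])) [ 0.58988926  0.07878846 -0.54483938  1.84528547  0.04386119  1.22814324
  0.00815226] 1.65
inc [0.1234, 0.0597, 0.0686] [0.0007, 0.0003, -0.0006] rows 1.8
```

Emit:
apply_moves([
  [[0.06,0.03,0.035],[0,0,0]],
  [[0.12,0.06,0.07],[0,0,0]],
  [[0.12,0.06,0.07],[0,0,0]],
  [[0.12,0.06,0.07],[0,0,0]],
  [[0.12,0.06,0.07],[0,0,0]],
])

```text
t: 2.15
tool_pos: [0.5295, -0.009, 0.1692]
tool_rot: [2.248, 2.194, -0.0]
contact_force: [-0.5, 0.4, -0.0]
gripper_width: 0.0856
gripper_force: 0.0
```

Run:
```python
from plant import robot
from h import *
s=robot.observe(); print(s['tool_pos'],yaw(s)[0],abs(s['qvel']).max())
i=robot.camera_info("wrist");a,d=robot.camera("wrist");cv2.imwrite("pics/tray.png",a[:,:,::-1]);np.savez("tray.npz",a=a,d=d,R=i['R'],t=i['t'])
```

```text
[ 0.52946816 -0.00897363  0.16915122] 88.59194723110797 0.013686798596317922
```

View pics/tray.png

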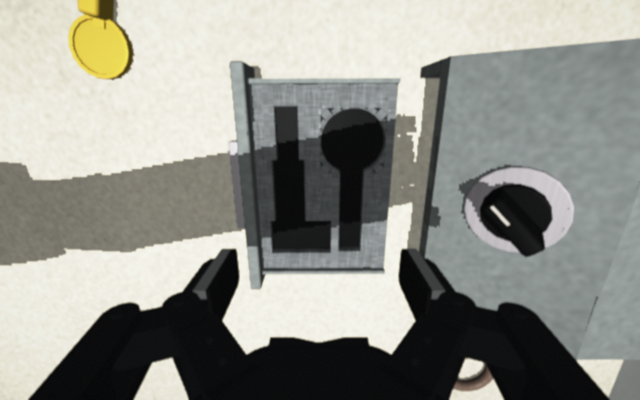

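```bash
cat > fit.py <<'E'
from h import *
from scipy.optimize import minimize
def sd_rect(x,y,x0,x1,y0,y1):
    return np.maximum(np.maximum(x0-x,x-x1),np.maximum(y0-y,y-y1))
def cal(x,y): # mm, calliper outline signed distance
    return np.minimum.reduce([sd_rect(x,y,-80,66,-8,8),sd_rect(x,y,-30,30,-13,13),sd_rect(x,y,34,66,-18,40)])
def mag(x,y): return np.minimum(sd_rect(x,y,-45,45,-9,9),np.hypot(x-69,y)-28)
def fit(P,inside,fn,p0,grow):
    # P mm points, inside bool ; minimise soft mismatch
    def f(p):
        c,s=np.cos(p[2]),np.sin(p[2]);dx,dy=P[:,0]-p[0],P[:,1]-p[1]
        sd=fn(c*dx+s*dy,-s*dx+c*dy)-grow
        return np.mean((1/(1+np.exp(np.clip(sd/.7,-50,50)))-inside)**2)
    b=min((minimize(f,[p0[0],p0[1],p0[2]+k],method='Nelder-Mead',options=dict(initial_simplex=[[p0[0],p0[1],p0[2]+k],[p0[0]+6,p0[1],p0[2]+k],[p0[0],p0[1]+6,p0[2]+k],[p0[0],p0[1],p0[2]+k+.08]],xatol=.01,fatol=1e-7,maxiter=600)) for k in(-.05,0,.05)),key=lambda r:r.fun)
    return b.x,b.fun
def onplane(i,shape,z):
    v,u=np.mgrid[0:shape[0],0:shape[1]]
    r=np.stack([(u-i['cx'])/i['fx'],(v-i['cy'])/i['fy'],np.ones(shape)],-1)@i['R']
    c=-i['R'].T@i['t'];return c+r*((z-c[2])/r[...,2])[...,None]
E
python3 - <<'E'
from plant import robot
from fit import *
z=np.load("tray.npz");i=robot.camera_info("wrist");i['R'],i['t']=z['R'],z['t'];d=z['d'];W=world(d,i)
print("tray top z",np.median(W[85:100,310:390,2]),"floor",np.median(W[200:230,343:358,2]),np.median(W[120:150,280:294,2]),"panel",np.median(W[100:200,239:243,2]))
O=onplane(i,d.shape,.032)
g=z['a'].astype(int).sum(2)
for nm,mask in (("depth",W[...,2]<.028),("black",g<130)):
  for n,fn,(c0,c1,r0,r1),p0 in (("cal",cal,(262,336,92,262),(512,0,np.deg2rad(-91.3))),("mag",mag,(315,392,100,262),(568,-13,np.deg2rad(88.7)))):
    # split between cutouts handled by signed plane regions
    m=np.zeros(d.shape,bool);m[r0:r1,c0:c1]=True
    P=O[m][:,:2]*1000;I=mask[m]&(d[m]>0)
    # other cutout pixels excluded: cut by line midway
    x=P[:,0]-.0226*P[:,1]; k=(x<543) if n=="cal" else (x>545)
    if n=="cal": k|=(x<558)&(P[:,1]<-30); 
    else: k&=~((x<552)&(P[:,1]<-30))
    r,e=fit(P[k],I[k],fn,p0,3.);print(nm,n,r[:2].round(1),np.rad2deg(r[2]).round(2),e)
Q=W[60:290,225:262].reshape(-1,3);Q=Q[(Q[:,2]>.046)&(Q[:,2]<.050)];print(cv2.minAreaRect(Q[:,:2].astype(np.float32)*1000),np.polyfit(Q[:,1],Q[:,0],1))
E
```

```text
tray top z 0.03191978653411377 floor 0.02282581089785129 0.02293312823315824 panel 0.04775262534164454
depth cal [500.1 -10.2] -91.13 0.050400702855969155
depth mag [561.9 -30.7] 88.98 0.05470381107238636
black cal [500.1 -10.2] -91.09 0.10721132911505471
black mag [561.6 -31.4] 88.68 0.019905681327147443
((462.19451904296875, -3.2306976318359375), (222.76748657226562, 12.305119514465332), 88.89619445800781) [0.01957634 0.46247285]
```

Run:
```python
from plant import robot
from fit import *
z=np.load("tray.npz");i=robot.camera_info("wrist");i['R'],i['t']=z['R'],z['t'];d=z['d'];W=world(d,i)
O=onplane(i,d.shape,.032);m=np.zeros(d.shape,bool);m[88:262,264:388]=True
P=O[m][:,:2]*1000;I=(W[...,2]<.0285)[m]
def sd(p,P):
    o=[]
    for k,fn in ((0,cal),(3,mag)):
        c,s=np.cos(p[k+2]),np.sin(p[k+2]);dx,dy=P[...,0]-p[k],P[...,1]-p[k+1]
        o.append(fn(c*dx+s*dy,-s*dx+c*dy)-3)
    return np.minimum(*o)
f=lambda p:np.mean((1/(1+np.exp(np.clip(sd(p,P)/.7,-50,50)))-I)**2)
p=np.array([500,-5,np.deg2rad(-91.2),562,-31,np.deg2rad(88.8)])
for _ in range(4):
    S=np.vstack([p]+[p+np.eye(6)[k]*(6 if k%3<2 else .05) for k in range(6)])
    r=minimize(f,p,method='Nelder-Mead',options=dict(initial_simplex=S,maxiter=2000,xatol=.005,fatol=1e-8));p=r.x
print(p[[0,1,3,4]].round(1),np.rad2deg(p[[2,5]]),r.fun)
v=z['a'][:,:,::-1].copy();v[m&(W[...,2]<.0285)]=(0,0,255)
e=np.abs(sd(p,O*1000))<.5; v[e&m]=(0,255,0)
cv2.imwrite("pics/fit.png",cv2.resize(v[70:280,220:420],None,fx=2.8,fy=2.8,interpolation=cv2.INTER_NEAREST))
```

```text
[500.  -10.3 562.1 -30.8] [-91.15405069  88.91331243] 0.021275309469588943
```

View pics/fit.png

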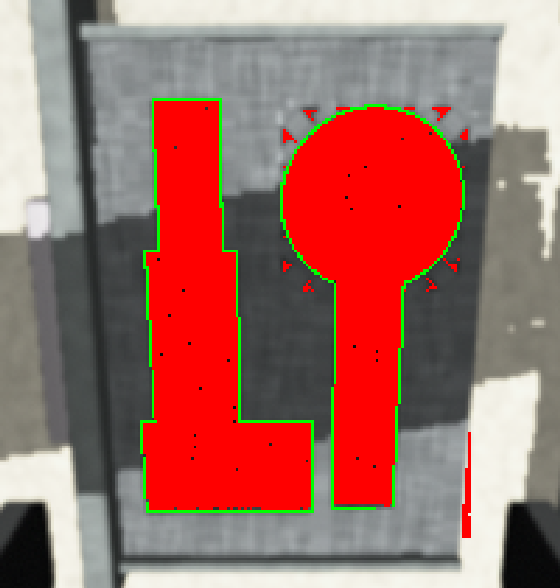

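The fit matches both cutouts well: calliper seat (0.500,-0.010) and magnifier seat (0.562,-0.031), with station yaw about -1.1°. On to the magnifier.

Run:
```python
from plant import robot
from h import *
s=robot.observe(); inc(s,[.4885,.279,.17],Rdown(151.7))
```

```text
inc [0.4785, -0.0804, -0.0015] [0.0002, 0.0007, -0.7016] rows 7.4
```

Emit:
apply_moves([
  [[0.48,-0.08,0],[0,0,-0.7]],
  [[0.48,-0.08,0],[0,0,-0.7]],
  [[0.48,-0.08,0],[0,0,-0.7]],
  [[0.48,-0.08,0],[0,0,-0.7]],
  [[0.48,-0.08,0],[0,0,-0.7]],
  [[0.48,-0.08,0],[0,0,-0.7]],
  [[0.48,-0.08,0],[0,0,-0.7]],
  [[0.48,-0.08,0],[0,0,-0.7]],
  [[0.48,-0.08,0],[0,0,-0.7]],
  [[0.48,-0.08,0],[0,0,-0.7]],
  [[0.48,-0.08,0],[0,0,-0.7]],
])

```text
t: 3.3
tool_pos: [0.4886, 0.2804, 0.1691]
tool_rot: [0.773, 3.044, -0.0]
contact_force: [0.4, 0.0, 0.3]
gripper_width: 0.0854
gripper_force: 0.0
```

```bash
cat > seemag.py <<'E'
from plant import robot
from fit import *
s=robot.observe(); print(s['t'],s['tool_pos'],yaw(s)[0],abs(s['qvel']).max(),s['joints'].round(2) if hasattr(s['joints'],'round') else s['joints'])
i=robot.camera_info("wrist");a,d=robot.camera("wrist");np.savez("mag.npz",a=a,d=d,R=i['R'],t=i['t'])
W=world(d,i);P=W.reshape(-1,3)
near=np.hypot(P[:,0]-.466,P[:,1]-.293)<.11
Q=P[near&(P[:,2]>.015)&(P[:,2]<.026)];print(len(Q),Q[:,2].mean(),cv2.minAreaRect(Q[:,:2].astype(np.float32)*1000))
# handle: plane z=.022 outline fit ; lens: points 3..12 mm
O=onplane(i,d.shape,.022).reshape(-1,3);k=np.hypot(O[:,0]-.4885,O[:,1]-.279)<.075
sdh=lambda x,y:sd_rect(x,y,-45,45,-9,9)
# only top-face pixels
r,e=fit(O[k][:,:2]*1000,(P[k][:,2]>.0195)&(P[k][:,2]<.03),sdh,(488,279,np.deg2rad(152)),0);print("handle",r[:2].round(1),np.rad2deg(r[2]),e)
L=P[near&(P[:,2]>.0055)&(P[:,2]<.011)]
c=r[:2]/1000+.069*np.array([np.cos(r[2]),np.sin(r[2])])
L=L[np.hypot(*(L[:,:2]-c).T)<.04];(x,y),rad=cv2.minEnclosingCircle(L[:,:2].astype(np.float32)*1000);print("lens",len(L),x,y,rad,"pred",c)
E
python3 seemag.py
```

```text
3.3 [0.48864457 0.28036589 0.16906854] 151.49368503658073 0.003941840735866142 [ 0.16  0.34 -0.91  1.74  0.28  1.2   0.25]
1437 0.02144711488745408 ((489.1596984863281, 282.67498779296875), (18.005401611328125, 88.67108917236328), 62.29910659790039)
handle [489.2 282.6] 151.9732458149502 0.005208873239397601
lens 1926 429.0586242675781 314.718505859375 27.854198455810547 pred [0.42830383 0.31499042]
```

Run:
```python
from plant import robot
from h import *
s=robot.observe(); inc(s,[.4892,.2826,.021],Rdown(152))
```

```text
inc [0.0008, 0.0036, 0.2467] [0.0, 0.0004, -0.0052] rows 3.0
```

Emit:
apply_moves([
  [[0.001,0.0036,0.08],[0,0,-0.005]],
  [[0.001,0.0036,0.16],[0,0,-0.005]],
  [[0.001,0.0036,0.22],[0,0,-0.005]],
  [[0.001,0.0036,0.2465],[0,0,-0.005]],
  [[0.001,0.0036,0.2465],[0,0,-0.005]],
  [[0.001,0.0036,0.2465],[0,0,-0.005]],
])

```text
t: 3.95
tool_pos: [0.4894, 0.2841, 0.0224]
tool_rot: [0.757, 3.048, 0.002]
contact_force: [-0.5, 1.1, -0.0]
gripper_width: 0.0852
gripper_force: 0.0
```

Emit:
apply_moves([
  [[0,0,0],[0,0,0]],
  [[0,0,0],[0,0,0]],
  [[0,0,0],[0,0,0]],
  [[0,0,0],[0,0,0]],
  [[0,0,0],[0,0,0]],
  [[0,0,0],[0,0,0]],
  [[0,0,0],[0,0,0]],
  [[0,0,0],[0,0,0]],
  [[0,0,0],[0,0,0]],
  [[0,0,0],[0,0,0]],
], grip=255, squeeze=40)

```text
t: 4.95
tool_pos: [0.4889, 0.2835, 0.0213]
tool_rot: [0.757, 3.048, 0.0]
contact_force: [-1.1, -1.2, 5.9]
gripper_width: 0.0168
gripper_force: 40.1
```

Emit:
apply_moves([
  [[0,0,-0.07],[0,0,0]],
  [[0,0,-0.14],[0,0,0]],
  [[0,0,-0.2],[0,0,0]],
  [[0,0,-0.2],[0,0,0]],
])

```text
t: 5.35
tool_pos: [0.4906, 0.2852, 0.1456]
tool_rot: [0.755, 3.044, 0.007]
contact_force: [0.7, 1.0, -1.2]
gripper_width: 0.017
gripper_force: 39.7
```

Run:
```python
from plant import robot
from h import *
s=robot.observe(); print(s['gripper_width'],s['gripper_force'],s['contact_force']);inc(s,[.5621,-.0301,.12],Rdown(88.9))
```

```text
0.01698312109969315 39.693583846092224 [ 0.65758366  0.98226609 -1.15706643]
inc [-0.3509, -0.4091, 0.0418] [0.0048, 0.0004, 0.7025] rows 7.4
```

Emit:
apply_moves([
  [[-0.35,-0.409,0.03],[0,0,0.702]],
  [[-0.35,-0.409,0.03],[0,0,0.702]],
  [[-0.35,-0.409,0.03],[0,0,0.702]],
  [[-0.35,-0.409,0.03],[0,0,0.702]],
  [[-0.35,-0.409,0.03],[0,0,0.702]],
  [[-0.35,-0.409,0.03],[0,0,0.702]],
  [[-0.35,-0.409,0.03],[0,0,0.702]],
  [[-0.35,-0.409,0.03],[0,0,0.702]],
  [[-0.35,-0.409,0.03],[0,0,0.702]],
  [[-0.35,-0.409,0.03],[0,0,0.702]],
  [[-0.35,-0.409,0.03],[0,0,0.702]],
])

```text
t: 6.45
tool_pos: [0.5592, -0.0307, 0.1226]
tool_rot: [-2.238, -2.204, 0.0]
contact_force: [0.3, -0.8, -1.6]
gripper_width: 0.0167
gripper_force: 39.8
```

Run:
```python
from plant import robot
from fit import *
s=robot.observe(); print(s['t'],s['tool_pos'],yaw(s),abs(s['qvel']).max())
i=robot.camera_info("wrist");a,d=robot.camera("wrist");np.savez("held.npz",a=a,d=d,R=i['R'],t=i['t']);cv2.imwrite("pics/held.png",a[:,:,::-1])
W=world(d,i);P=W.reshape(-1,3);T=s['tool_pos']
# lens rim near expected
h=np.array([T[0]-.0000,T[1]-.0007]);b=np.deg2rad(yaw(s)[0]);c=h+.069*np.array([np.cos(b),np.sin(b)])
L=P[(np.hypot(P[:,0]-c[0],P[:,1]-c[1])<.035)&(P[:,2]>T[2]-.03)&(P[:,2]<T[2]+.01)];print(len(L),np.median(L[:,2])-T[2],cv2.minEnclosingCircle(L[:,:2].astype(np.float32)*1000),"pred",c)
print("plane fit lens slopes",np.linalg.lstsq(np.c_[L[:,:2]-c,np.ones(len(L))],L[:,2],rcond=None)[0])
inc(s,[.5621,-.0301,.0443],Rdown(88.9))
```

```text
6.45 [ 0.55922927 -0.03071636  0.12257374] (np.float64(89.11832639732329), array([-4.63360601e-04,  2.44492548e-04, -9.99999863e-01])) 0.0056571211981006585
10198 -0.01503779382473211 ((560.3313598632812, 34.11012649536133), 31.599349975585938) pred [0.56029101 0.03757547]
plane fit lens slopes [-0.00466728 -0.14338782  0.10873689]
inc [0.0011, 0.0048, 0.1305] [-0.0003, -0.0002, 0.0024] rows 1.6
```

View pics/held.png

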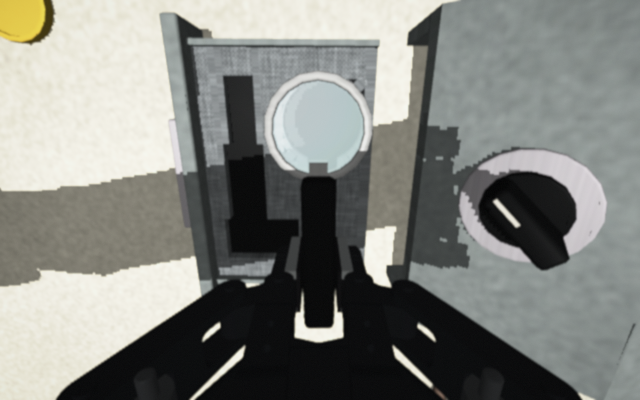

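Run:
```python
from plant import robot
from fit import *
s=robot.observe();T=s['tool_pos']
z=np.load("held.npz");i=robot.camera_info("wrist");i['R'],i['t']=z['R'],z['t'];W=world(z['d'],i);P=W.reshape(-1,3)
c=np.array([.5603,.0376])
r=np.hypot(P[:,0]-c[0],P[:,1]-c[1])
L=P[(r<.022)&(abs(P[:,2]-T[2]+.015)<.012)];A=np.linalg.lstsq(np.c_[L[:,:2]-c,np.ones(len(L))],L[:,2],rcond=None)[0];print("glass",len(L),A[:2],A[2]-T[2])
L=P[(r<.031)&(P[:,1]>.025)&(abs(P[:,2]-T[2]+.015)<.012)];r2=r
print(cv2.minAreaRect(L[:,:2].astype(np.float32)*1000), L[:,1].max(),L[:,0].min(),L[:,0].max())
# handle top
H=P[(abs(P[:,0]-.559)<.006)&(P[:,1]>-.015)&(P[:,1]<.008)&(abs(P[:,2]-T[2]-.0007)<.01)];print("handle",len(H),np.polyfit(H[:,1]+.0307,H[:,2]-T[2],1))
```

```text
glass 5869 [-0.00296067 -0.00901213] -0.015582252321213227
((560.2158203125, 45.3250732421875), (55.13534927368164, 40.63556671142578), 0.016336126253008842) 0.06564346842317309 0.5326506622113913 0.5877862199971966
handle 978 [-0.00263077  0.00039406]
```

Emit:
apply_moves([
  [[0.001,0.0048,0.05],[0,0,0.0024]],
  [[0.001,0.0048,0.094],[0,0,0.0024]],
  [[0.001,0.0048,0.094],[0,0,0.0024]],
  [[0.001,0.0048,0.094],[0,0,0.0024]],
  [[0.001,0.0048,0.094],[0,0,0.0024]],
  [[0.001,0.0048,0.094],[0,0,0.0024]],
])

```text
t: 7.1
tool_pos: [0.5633, -0.0311, 0.068]
tool_rot: [2.245, 2.196, 0.002]
contact_force: [0.1, -0.5, -1.4]
gripper_width: 0.017
gripper_force: 39.7
```

Run:
```python
from plant import robot
from fit import *
s=robot.observe(); print(s['tool_pos'],yaw(s)[0],abs(s['qvel']).max());inc(s,[.5621,-.0301,.0443],Rdown(88.9))
```

```text
[ 0.56332356 -0.03109098  0.06795599] 88.7355404976515 0.0059896631363346555
inc [0.0016, -0.0022, 0.0394] [0.0014, 0.0002, -0.0018] rows 0.5
```

Emit:
apply_moves([
  [[0.0016,-0.0022,0.01],[0,0,-0.0018]],
  [[0.0016,-0.0022,0.018],[0,0,-0.0018]],
  [[0.0016,-0.0022,0.018],[0,0,-0.0018]],
  [[0.0016,-0.0022,0.018],[0,0,-0.0018]],
])

```text
t: 7.5
tool_pos: [0.5609, -0.0301, 0.0554]
tool_rot: [-2.243, -2.199, 0.0]
contact_force: [-0.2, -0.9, -1.4]
gripper_width: 0.0171
gripper_force: 39.7
```

```bash
cat > st.py <<'E'
from plant import robot
from fit import *
def avg(n=4):
    S=[]
    for k in range(n):
        S.append(robot.observe())
        if k<n-1: robot.camera("wrist")
    p=np.array([x['tool_pos'] for x in S]);s=dict(S[-1]);print("spread",p.std(0).round(5),"yaws",[round(yaw(x)[0],2) for x in S],"t",s['t'])
    s['tool_pos']=p.mean(0);s['tool_rot']=Rn.from_rotvec([x['tool_rot'] for x in S]).mean().as_rotvec();print(s['tool_pos'].round(4),s['contact_force'],s['gripper_width']);return s
E
python3 -c "
from st import *
s=avg();inc(s,[.5621,-.0301,.0443],Rdown(88.9))"
```

```text
spread [1.3e-04 1.0e-05 1.3e-04] yaws [np.float64(88.89), np.float64(88.89), np.float64(88.88), np.float64(88.88)] t 7.65
[ 0.5611 -0.0302  0.0557] [ 0.08685418 -0.08591841 -1.56560404] 0.01698843335005247
inc [0.0001, 0.0017, 0.0189] [-0.0001, -0.0001, -0.0002] rows 0.2
```

Emit:
apply_moves([
  [[0,0.001,0.006],[0,0,0]],
  [[0,0.001,0.011],[0,0,0]],
  [[0,0.001,0.016],[0,0,0]],
  [[0,0.001,0.019],[0,0,0]],
  [[0,0.001,0.019],[0,0,0]],
  [[0,0.001,0.019],[0,0,0]],
])

```text
t: 8.25
tool_pos: [0.5619, -0.0302, 0.0444]
tool_rot: [2.243, 2.2, 0.001]
contact_force: [0.3, -1.0, -0.4]
gripper_width: 0.017
gripper_force: 40.0
```

```bash
cat > seat.py <<'E'
from st import *
import sys
s=avg(1);i=robot.camera_info("wrist");a,d=robot.camera("wrist");np.savez(sys.argv[1]+".npz",a=a,d=d,R=i['R'],t=i['t'])
W=world(d,i);P=W.reshape(-1,3);c=np.array([.5634,.0382]);r=np.hypot(P[:,0]-c[0],P[:,1]-c[1])
L=P[(r<.022)&(P[:,2]<.06)&(P[:,2]>.01)];A=np.linalg.lstsq(np.c_[L[:,:2]-c,np.ones(len(L))],L[:,2],rcond=None)[0];print("glass z (home ~.0287)",A)
E
python3 seat.py m1
```

```text
spread [0. 0. 0.] yaws [np.float64(88.89)] t 8.25
[ 0.5619 -0.0302  0.0444] [ 0.32885939 -1.01651491 -0.40611999] 0.01704183363080025
glass z (home ~.0287) [-0.00148536 -0.01208334  0.02896008]
```

Emit:
apply_moves([
  [[0,0,0],[0,0,0]],
  [[0,0,0],[0,0,0]],
  [[0,0,0],[0,0,0]],
  [[0,0,0],[0,0,0]],
  [[0,0,-0.03],[0,0,0]],
  [[0,0,-0.1],[0,0,0]],
  [[0,0,-0.18],[0,0,0]],
  [[0,0,-0.21],[0,0,0]],
  [[0,0,-0.21],[0,0,0]],
], grip=150)

```text
t: 9.2
tool_pos: [0.5636, -0.0301, 0.1738]
tool_rot: [2.24, 2.196, 0.005]
contact_force: [-0.1, 0.1, 0.4]
gripper_width: 0.0352
gripper_force: 0.0
```

```bash
cat > chkmag.py <<'E'
from st import *
import sys
s=avg(1);i=robot.camera_info("wrist");a,d=robot.camera("wrist");np.savez("m2.npz",a=a,d=d,R=i['R'],t=i['t']);cv2.imwrite("pics/m2.png",a[:,:,::-1])
W=world(d,i);P=W.reshape(-1,3)
O=onplane(i,d.shape,.045).reshape(-1,3);k=np.hypot(O[:,0]-.5621,O[:,1]+.0308)<.06
r,e=fit(O[k][:,:2]*1000,(P[k][:,2]>.0405)&(P[k][:,2]<.055),lambda x,y:sd_rect(x,y,-45,45,-9,9),(562,-31,np.deg2rad(88.9)),0);print("handle",r[:2].round(1),np.rad2deg(r[2]),e)
H=P[k&(P[:,2]>.0405)&(P[:,2]<.055)];A=np.linalg.lstsq(np.c_[H[:,:2]-[.5621,-.0308],np.ones(len(H))],H[:,2],rcond=None)[0];print("handle top plane (home .045)",A)
E
python3 chkmag.py; python3 -c "
from st import *
s=robot.observe();inc(s,[.517,-.3177,.17],Rdown(120))"
```

```text
spread [0. 0. 0.] yaws [np.float64(88.88)] t 9.2
[ 0.5636 -0.0301  0.1738] [-0.12683817  0.14723637  0.39667839] 0.035154915939382365
handle [562.6 -29.7] 89.20836107674407 0.005852369856372769
handle top plane (home .045) [-0.02254194 -0.00205462  0.04449353]
inc [-0.4805, -0.0663, 0.0026] [0.0015, 0.0008, -0.3458] rows 5.8
```

```bash
python3 -c "
from st import *
s=robot.observe();inc(s,[.500,-.0103,.17],Rdown(-1.1))"
```

```text
inc [0.0312, -0.1047, 0.0022] [0.0016, -0.0011, 0.9997] rows 10.5
```

Emit:
apply_moves([
  [[0.031,-0.105,0],[0,0,0.9997]],
  [[0.031,-0.105,0],[0,0,0.9997]],
  [[0.031,-0.105,0],[0,0,0.9997]],
  [[0.031,-0.105,0],[0,0,0.9997]],
  [[0.031,-0.105,0],[0,0,0.9997]],
  [[0.031,-0.105,0],[0,0,0.9997]],
  [[0.031,-0.105,0],[0,0,0.9997]],
  [[0.031,-0.105,0],[0,0,0.9997]],
  [[0.031,-0.105,0],[0,0,0.9997]],
  [[0.031,-0.105,0],[0,0,0.9997]],
  [[0.031,-0.105,0],[0,0,0.9997]],
  [[0.031,-0.105,0],[0,0,0.9997]],
], grip=0)

```text
t: 10.45
tool_pos: [0.4982, -0.0104, 0.1688]
tool_rot: [-3.141, 0.031, 0.004]
contact_force: [0.7, 0.7, -0.1]
gripper_width: 0.0855
gripper_force: 0.0
```

Run:
```python
from st import *
s=avg(1);print(yaw(s));print(s['joints'])
i=robot.camera_info("wrist");a,d=robot.camera("wrist");cv2.imwrite("pics/t3.png",a[:,:,::-1]);np.savez("t3.npz",a=a,d=d,R=i['R'],t=i['t'])
W=world(d,i);O=onplane(i,d.shape,.032);P=O.reshape(-1,3)[:,:2]*1000;Z=W[...,2].ravel()
c,sn=np.cos(np.deg2rad(-91.1)),np.sin(np.deg2rad(-91.1))
dx,dy=P[:,0]-500,P[:,1]+10.3;X,Y=c*dx+sn*dy,-sn*dx+c*dy
k=(X>-92)&(X<76)&(Y>-22)&(Y<46)&~((Y>22)&(X<25))&(d.ravel()>0)
r,e=fit(P[k],Z[k]<.0285,cal,(500,-10.3,np.deg2rad(-91.1)),3.);print(r[:2],np.rad2deg(r[2]),e,k.sum())
inc(s,[.517,-.3177,.17],Rdown(120))
```

```text
spread [0. 0. 0.] yaws [np.float64(-1.15)] t 10.45
[ 0.4982 -0.0104  0.1688] [ 0.72048533  0.73078698 -0.11265635] 0.0855362080326239
(np.float64(-1.1450365790570365), array([-2.44924243e-03,  2.13553422e-04, -9.99996978e-01]))
[ 0.41113475  0.11619268 -0.50729323  1.89788329  0.06139325  1.14517396
 -1.70958279]
[500.4544771  -10.79240114] -90.89192662640296 0.019454649676842205 8328
inc [0.0416, 0.5114, -0.0023] [-0.0017, 0.0008, -1.3461] rows 14.1
```

Emit:
apply_moves([
  [[0.041,0.51,0],[0,0,-0.98]],
  [[0.041,0.51,0],[0,0,-0.98]],
  [[0.041,0.51,0],[0,0,-0.98]],
  [[0.041,0.51,0],[0,0,-0.98]],
  [[0.041,0.51,0],[0,0,-0.98]],
  [[0.041,0.51,0],[0,0,-0.98]],
  [[0.041,0.51,0],[0,0,-0.98]],
  [[0.041,0.51,0],[0,0,-0.98]],
  [[0.041,0.51,0],[0,0,-0.98]],
  [[0.041,0.51,0],[0,0,-0.98]],
  [[0.041,0.51,0],[0,0,-0.98]],
])

```text
t: 11.6
tool_pos: [0.5174, -0.3167, 0.1692]
tool_rot: [-2.267, -2.173, 0.0]
contact_force: [0.8, 0.3, -0.7]
gripper_width: 0.0854
gripper_force: 0.0
```

```bash
python3 -c "
from st import *
s=robot.observe();inc(s,[.517,-.3177,.17],Rdown(120))"
```

```text
inc [-0.0017, -0.0006, -0.0013] [-0.0006, -0.0008, -0.3601] rows 3.8
```

Emit:
apply_moves([
  [[-0.001,0,0],[0,0,-0.36]],
  [[-0.001,0,0],[0,0,-0.36]],
  [[-0.001,0,0],[0,0,-0.36]],
  [[-0.001,0,0],[0,0,-0.36]],
  [[-0.001,0,0],[0,0,-0.36]],
  [[-0.001,0,0],[0,0,-0.36]],
])

```text
t: 12.2
tool_pos: [0.5175, -0.3173, 0.1696]
tool_rot: [-1.585, -2.711, -0.0]
contact_force: [-0.1, 0.2, 0.4]
gripper_width: 0.0852
gripper_force: 0.0
```

Run:
```python
from st import *
s=avg(1)
i=robot.camera_info("wrist");a,d=robot.camera("wrist");cv2.imwrite("pics/cal.png",a[:,:,::-1]);np.savez("cal.npz",a=a,d=d,R=i['R'],t=i['t'])
W=world(d,i);P=W.reshape(-1,3)
near=np.hypot(P[:,0]-.517,P[:,1]+.3177)<.1
O=onplane(i,d.shape,.022).reshape(-1,3);k=np.hypot(O[:,0]-.517,O[:,1]+.3177)<.05
r,e=fit(O[k][:,:2]*1000,(P[k][:,2]>.0195)&(P[k][:,2]<.03),lambda x,y:sd_rect(x,y,-30,30,-13,13),(517,-317.7,np.deg2rad(30)),0);print("body",r[:2].round(1),np.rad2deg(r[2]),e)
O=onplane(i,d.shape,.0075).reshape(-1,3);k=np.hypot(O[:,0]-.517,O[:,1]+.3177)<.095
c0=np.hypot(O[k][:,0]*1000-r[0],O[k][:,1]*1000-r[1])
r2,e=fit(O[k][c0>38][:,:2]*1000,(P[k][c0>38][:,2]>.004)&(P[k][c0>38][:,2]<.03),cal,tuple(r),0);print("beam/jaws",r2[:2].round(1),np.rad2deg(r2[2]),e)
c,sn=np.cos(r[2]),np.sin(r[2]);X=(P[:,0]*1000-r[0])*c+(P[:,1]*1000-r[1])*sn;Y=-(P[:,0]*1000-r[0])*sn+(P[:,1]*1000-r[1])*c
for x0 in (-45,-40,-36,-33,30,31,33,36,40,50):
    q=(abs(X-x0)<1)&(abs(Y)<7);print(x0,q.sum(),P[q][:,2].max().round(4) if q.any() else '')
inc(s,[r[0]/1000,r[1]/1000,.0185],Rdown(np.rad2deg(r[2])+90))
```

```text
spread [0. 0. 0.] yaws [np.float64(119.38)] t 12.2
[ 0.5175 -0.3173  0.1696] [-0.06948517  0.2433619   0.36728298] 0.08523346792739407
body [ 518.7 -316.2] 23.521443614730742 0.007319299754605738
beam/jaws [ 518.5 -316.2] 23.605026872070795 0.016614626501357414
-45 438 0.2349
-40 113 0.2407
-36 30 0.2394
-33 28 0.2502
30 9 0.0219
31 2 0.0192
33 23 0.0083
36 79 0.2403
40 63 0.2388
50 93 0.2277
inc [0.0005, 0.0027, 0.2519] [-0.0002, -0.0006, 0.0651] rows 3.0
```

View pics/cal.png

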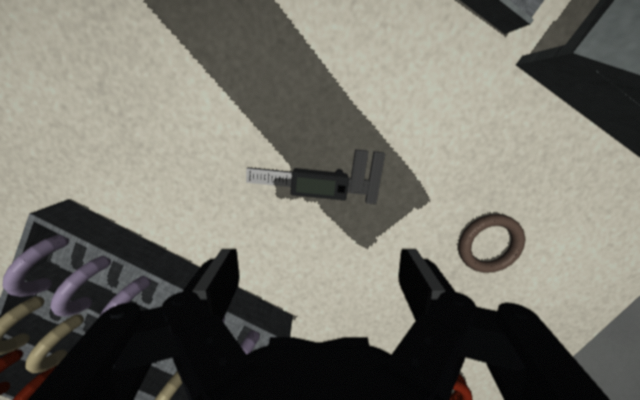

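Emit:
apply_moves([
  [[0.0005,0.0027,0.08],[0,0,0.065]],
  [[0.0005,0.0027,0.15],[0,0,0.065]],
  [[0.0005,0.0027,0.2],[0,0,0.065]],
  [[0.0005,0.0027,0.2],[0,0,0.065]],
  [[0.0005,0.0027,0.2],[0,0,0.065]],
])

```text
t: 12.75
tool_pos: [0.5193, -0.3162, 0.0508]
tool_rot: [-1.72, -2.629, -0.0]
contact_force: [-0.1, -0.6, 1.2]
gripper_width: 0.0853
gripper_force: 0.0
```

```bash
python3 -c "
from st import *
s=avg(1);inc(s,[.5186,-.3162,.0165],Rdown(113.55))"
```

```text
spread [0. 0. 0.] yaws [np.float64(113.62)] t 12.75
[ 0.5193 -0.3162  0.0508] [-0.11909712 -0.59378184  1.18256817] 0.08531264264806585
inc [0.0004, -0.0011, 0.0571] [0.0, -0.0003, 0.0008] rows 0.7
```

Emit:
apply_moves([
  [[0,-0.001,0.03],[0,0,0.001]],
  [[0,-0.001,0.057],[0,0,0.001]],
  [[0,-0.001,0.057],[0,0,0.001]],
  [[0,-0.001,0.057],[0,0,0.001]],
])

```text
t: 13.15
tool_pos: [0.5189, -0.3167, 0.0168]
tool_rot: [1.721, 2.628, 0.0]
contact_force: [0.2, 0.9, 0.7]
gripper_width: 0.0853
gripper_force: 0.0
```

Emit:
apply_moves([
  [[0,0,0],[0,0,0]],
  [[0,0,0],[0,0,0]],
  [[0,0,0],[0,0,0]],
  [[0,0,0],[0,0,0]],
  [[0,0,0],[0,0,0]],
  [[0,0,0],[0,0,0]],
  [[0,0,0],[0,0,0]],
], grip=255, squeeze=40)

```text
t: 13.85
tool_pos: [0.5192, -0.3169, 0.0173]
tool_rot: [1.72, 2.627, -0.0]
contact_force: [-0.9, 0.5, 5.4]
gripper_width: 0.0589
gripper_force: 43.5
```

Emit:
apply_moves([
  [[0,0,-0.06],[0,0,0]],
  [[0,0,-0.13],[0,0,0]],
  [[0,0,-0.2],[0,0,0]],
  [[0,0,-0.2],[0,0,0]],
  [[0,0,-0.2],[0,0,0]],
])

```text
t: 14.35
tool_pos: [0.5189, -0.3169, 0.1371]
tool_rot: [1.72, 2.626, -0.001]
contact_force: [-0.5, 0.6, -2.9]
gripper_width: 0.0584
gripper_force: 45.2
```

```bash
cat > calheld.py <<'E'
from st import *
s=avg(1)
i=robot.camera_info("wrist");a,d=robot.camera("wrist");np.savez("calh.npz",a=a,d=d,R=i['R'],t=i['t'])
W=world(d,i);T=np.array(s['tool_pos']);R0=Rn.from_rotvec(s['tool_rot']).as_matrix()
P=((W-T)@R0).reshape(-1,3)*1000  # tool coords mm
# beam/jaw plane at underside+7.5 => tool z
zb=float(__import__('sys').argv[1]) # expected underside tool z mm
v,u=np.mgrid[0:400,0:640];ray=np.stack([(u-i['cx'])/i['fx'],(v-i['cy'])/i['fy'],np.ones(d.shape)],-1)@i['R']@R0
c=R0.T@(-i['R'].T@i['t']-T)*1000;O=(c+ray*((zb-7.5-c[2])/ray[...,2])[...,None]).reshape(-1,3)
# tool y = calliper x? tool y azimuth = yaw-90 -> calliper +x ; tool x = calliper +y
k=(abs(O[:,1])<95)&(abs(O[:,1])>47)&(O[:,0]>-25)&(O[:,0]<48)
I=(P[:,2]<zb-3)&(P[:,2]>zb-14)
r,e=fit(np.c_[O[k][:,1],O[k][:,0]],I[k],cal,(0,0,0.),0);print("cal x along tool y, cal y along tool x:",r[:2].round(1),np.rad2deg(r[2]).round(2),e,I[k].sum())
q=k&I&(O[:,0]>-6)&(O[:,0]<6);print("z vs tool y",np.polyfit(P[q][:,1],P[q][:,2],1))
q=k&I&(O[:,1]>50);print("jaw z vs tool x",np.polyfit(P[q][:,0],P[q][:,2],1),"expect",zb-8)
inc(s,[.5003,-.0105,.12],Rdown(-1.1))
E
python3 calheld.py 16.5
```

```text
spread [0. 0. 0.] yaws [np.float64(113.56)] t 14.35
[ 0.5189 -0.3169  0.1371] [-0.52203781  0.58219797 -2.87965082] 0.058419271032353774
cal x along tool y, cal y along tool x: [0.4 1.6] -0.05 0.045287429373041546 3993
z vs tool y [-4.39364846e-03  1.01501824e+01]
jaw z vs tool x [2.38063026e-03 9.82663458e+00] expect 8.5
inc [0.4805, 0.1757, 0.0277] [0.0016, 0.0002, 1.274] rows 13.3
```

Emit:
apply_moves([
  [[0.48,0.175,0.02],[0,0,0.98]],
  [[0.48,0.175,0.02],[0,0,0.98]],
  [[0.48,0.175,0.02],[0,0,0.98]],
  [[0.48,0.175,0.02],[0,0,0.98]],
  [[0.48,0.175,0.02],[0,0,0.98]],
  [[0.48,0.175,0.02],[0,0,0.98]],
  [[0.48,0.175,0.02],[0,0,0.98]],
  [[0.48,0.175,0.02],[0,0,0.98]],
  [[0.48,0.175,0.02],[0,0,0.98]],
  [[0.48,0.175,0.02],[0,0,0.98]],
  [[0.48,0.175,0.02],[0,0,0.98]],
])

```text
t: 15.5
tool_pos: [0.4983, -0.0106, 0.1223]
tool_rot: [-3.066, -0.681, 0.005]
contact_force: [0.6, -0.7, -1.7]
gripper_width: 0.0588
gripper_force: 45.2
```

```bash
python3 -c "
from st import *
s=avg(1);inc(s,[.4991,-.0105,.09],Rdown(-1.0))"
```

```text
spread [0. 0. 0.] yaws [np.float64(25.04)] t 15.5
[ 0.4983 -0.0106  0.1223] [ 0.63733488 -0.70195004 -1.68559625] 0.05881620299954944
inc [0.0014, 0.0005, 0.0538] [-0.0007, 0.002, 0.2894] rows 3.0
```

Emit:
apply_moves([
  [[0.001,0.0005,0.01],[0,0.001,0.289]],
  [[0.001,0.0005,0.02],[0,0.001,0.289]],
  [[0.001,0.0005,0.04],[0,0.001,0.289]],
  [[0.001,0.0005,0.054],[0,0.001,0.289]],
  [[0.001,0.0005,0.07],[0,0.001,0.289]],
  [[0.001,0.0005,0.07],[0,0.001,0.289]],
  [[0.001,0.0005,0.07],[0,0.001,0.289]],
])

```text
t: 16.2
tool_pos: [0.5, -0.0106, 0.0817]
tool_rot: [-3.141, 0.014, -0.001]
contact_force: [0.3, -0.3, -1.4]
gripper_width: 0.059
gripper_force: 45.1
```

```bash
python3 -c "
from st import *
s=avg(1);print(yaw(s));inc(s,[.4991,-.0105,.0408],Rdown(-1.0))
a,d=robot.camera('wrist');cv2.imwrite('pics/hover.png',a[:,:,::-1])"
```

```text
spread [0. 0. 0.] yaws [np.float64(-0.51)] t 16.2
[ 0.5    -0.0106  0.0817] [ 0.2690081  -0.28174807 -1.37041944] 0.058981335546490446
(np.float64(-0.5124081695601467), array([ 6.56428255e-04,  6.33648104e-04, -9.99999584e-01]))
inc [-0.0016, -0.0, 0.0682] [-0.0004, -0.0004, 0.0054] rows 0.8
```

View pics/hover.png

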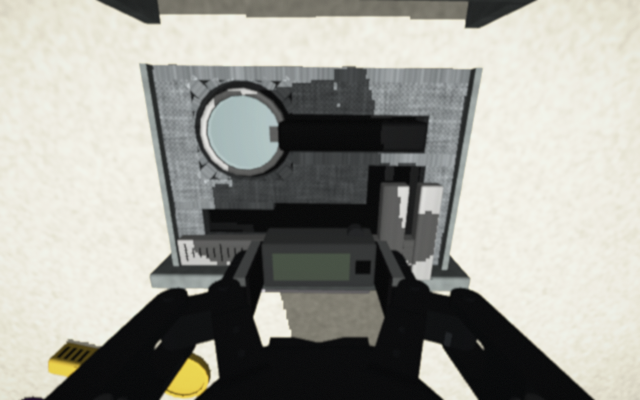

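The magnifier sits in its cutout, lens at (242,130). The calliper body is held level at (318,265) with its jaws to the right. I'll lower it in stages.

Emit:
apply_moves([
  [[-0.0014,0,0.02],[0,0,0.0054]],
  [[-0.0014,0,0.04],[0,0,0.0054]],
  [[-0.0014,0,0.04],[0,0,0.0054]],
  [[-0.0014,0,0.04],[0,0,0.0054]],
])

```text
t: 16.65
tool_pos: [0.499, -0.0105, 0.0575]
tool_rot: [-3.141, 0.03, -0.0]
contact_force: [0.2, -0.2, -1.4]
gripper_width: 0.0588
gripper_force: 45.1
```

```bash
python3 -c "
from st import *
s=avg(2);inc(s,[.4991,-.0105,.0408],Rdown(-1.0))"
```

```text
spread [2.0e-04 3.0e-05 2.3e-04] yaws [np.float64(-1.11), np.float64(-1.11)] t 16.7
[ 0.4992 -0.0105  0.0577] [-1.36676139  0.5791122  -2.46948144] 0.058941261887089806
inc [-0.0002, -0.0, 0.0282] [-0.0004, -0.0004, -0.0012] rows 0.3
```

Emit:
apply_moves([
  [[0,0,0.007],[0,0,-0.0006]],
  [[0,0,0.014],[0,0,-0.0006]],
  [[0,0,0.02],[0,0,-0.0006]],
  [[0,0,0.026],[0,0,-0.0006]],
  [[0,0,0.0282],[0,0,-0.0006]],
  [[0,0,0.0282],[0,0,-0.0006]],
])

```text
t: 17.3
tool_pos: [0.4993, -0.0106, 0.0409]
tool_rot: [-3.141, 0.029, -0.002]
contact_force: [0.6, -0.0, -1.1]
gripper_width: 0.0587
gripper_force: 45.2
```

```bash
cat > chkcal.py <<'E'
from st import *
s=avg(1);i=robot.camera_info("wrist");a,d=robot.camera("wrist");np.savez("c2.npz",a=a,d=d,R=i['R'],t=i['t'])
W=world(d,i);P=W.reshape(-1,3)*1000;c,sn=np.cos(np.deg2rad(-91)),np.sin(np.deg2rad(-91))
X=c*(P[:,0]-500.2)+sn*(P[:,1]+10.5);Y=-sn*(P[:,0]-500.2)+c*(P[:,1]+10.5);Z=P[:,2]
for n,q in (("jaw(31)",(X>36)&(X<64)&(Y>10)&(Y<38)&(Z>26)),("beam tail(30)",(X>-76)&(X<-50)&(abs(Y)<6)&(Z>22)),("body(45)",(abs(X)<25)&(abs(Y)<10)&(Z>38)&(Z<60))):
    z=Z[q];print(n,q.sum(),np.percentile(z,[5,50,95]).round(1) if q.any() else '')
E
python3 chkcal.py
```

```text
spread [0. 0. 0.] yaws [np.float64(-1.07)] t 17.3
[ 0.4993 -0.0106  0.0409] [ 0.64161271 -0.01229462 -1.05423715] 0.058743797873083384
jaw(31) 7207 [ 30.7  97.6 122. ]
beam tail(30) 2328 [ 30.1  91.4 115.7]
body(45) 3201 [44.8 45.8 46.7]
```

Emit:
apply_moves([
  [[0,0,0],[0,0,0]],
  [[0,0,0],[0,0,0]],
  [[0,0,0],[0,0,0]],
  [[0,0,0],[0,0,0]],
  [[0,0,-0.03],[0,0,0]],
  [[0,0,-0.1],[0,0,0]],
  [[0,0,-0.18],[0,0,0]],
  [[0,0,-0.21],[0,0,0]],
  [[0,0,-0.21],[0,0,0]],
], grip=20)

```text
t: 18.25
tool_pos: [0.5012, -0.0106, 0.1705]
tool_rot: [3.141, -0.029, 0.012]
contact_force: [-0.2, 0.5, -0.5]
gripper_width: 0.0785
gripper_force: 0.0
```

```bash
cat >> chkcal.py <<'E'
for n,q in (("jaw",(X>36)&(X<64)&(Y>10)&(Y<38)&(Z>22)&(Z<60)),("tail",(X>-76)&(X<-50)&(abs(Y)<6)&(Z>22)&(Z<60))):
    print(n,np.median(Z[q]))
O=onplane(i,d.shape,.045).reshape(-1,3)*1000
for n,p0,(hx,hy) in (("cal",(500.2,-10.5,-91),(30,13)),("mag",(562,-30,89),(45,9))):
    k=np.hypot(O[:,0]-p0[0],O[:,1]-p0[1])<(42 if n=="cal" else 50)
    r,e=fit(O[k][:,:2],(Z[k]>41)&(Z[k]<55),lambda x,y:sd_rect(x,y,-hx,hx,-hy,hy),(p0[0],p0[1],np.deg2rad(p0[2])),0)
    H=P[k&(Z>41)&(Z<55)];A=np.linalg.lstsq(np.c_[H[:,:2]-p0[:2],np.ones(len(H))],H[:,2],rcond=None)[0];print(n,r[:2].round(1),np.rad2deg(r[2]),e,"top",A)
cv2.imwrite("pics/both.png",a[:,:,::-1])
E
python3 chkcal.py
```

```text
spread [0. 0. 0.] yaws [np.float64(-1.07)] t 18.25
[ 0.5012 -0.0106  0.1705] [-0.19766062  0.51682374 -0.45068204] 0.07849610381020444
jaw(31) 5833 [ 30.8 226.2 251.3]
beam tail(30) 2174 [ 29.8 225.1 244.2]
body(45) 1014 [44.2 45.2 46.2]
jaw 30.630478862120498
tail 30.025790668822943
cal [499.9  -9.7] -90.96779527825683 0.08056797819581209 top [-4.30798547e-02  1.16764901e-03  4.49792362e+01]
mag [562.1 -30.1] 89.38305809802314 0.00991808739846836 top [6.92481802e-03 2.73488483e-03 4.45580468e+01]
```

Both tools are home. Next I turn to yaw 89 with the fingers closed and go in front of the pull.

```bash
python3 -c "
from st import *
s=robot.observe();inc(s,[.418,-.002,.13],Rdown(88.9))"
```

```text
inc [-0.1374, -0.0119, 0.0634] [0.0023, -0.0021, -0.9998] rows 10.5
```

Emit:
apply_moves([
  [[-0.137,-0.012,0.01],[0,0,-0.9998]],
  [[-0.137,-0.012,0.01],[0,0,-0.9998]],
  [[-0.137,-0.012,0.06],[0,0,-0.9998]],
  [[-0.137,-0.012,0.06],[0,0,-0.9998]],
  [[-0.137,-0.012,0.06],[0,0,-0.9998]],
  [[-0.137,-0.012,0.06],[0,0,-0.9998]],
  [[-0.137,-0.012,0.06],[0,0,-0.9998]],
  [[-0.137,-0.012,0.06],[0,0,-0.9998]],
  [[-0.137,-0.012,0.06],[0,0,-0.9998]],
  [[-0.137,-0.012,0.06],[0,0,-0.9998]],
  [[-0.137,-0.012,0.06],[0,0,-0.9998]],
  [[-0.137,-0.012,0.06],[0,0,-0.9998]],
], grip=255)

```text
t: 19.5
tool_pos: [0.4164, -0.0019, 0.1297]
tool_rot: [-2.241, -2.201, 0.0]
contact_force: [0.8, -0.6, 0.5]
gripper_width: -0.0001
gripper_force: 0.0
```

```bash
python3 -c "
from st import *
s=avg(1);print(yaw(s),s['joints']);inc(s,[.418,-.002,.036],Rdown(88.9))"
```

```text
spread [0. 0. 0.] yaws [np.float64(88.97)] t 19.5
[ 0.4164 -0.0019  0.1297] [ 0.75759854 -0.59182158  0.45968621] -5.0118445437339585e-05
(np.float64(88.97005356249488), array([-7.78099899e-04,  6.08762196e-04, -9.99999512e-01])) [ 0.41259197 -0.02301097 -0.50174054  2.11673672 -0.01356958  1.04579242
 -0.10020282]
inc [-0.0001, 0.0029, 0.1562] [-0.0005, -0.0004, 0.0008] rows 1.9
```

Emit:
apply_moves([
  [[0,0,0.07],[0,0,0]],
  [[0,0,0.13],[0,0,0]],
  [[0,0,0.154],[0,0,0]],
  [[0,0,0.154],[0,0,0]],
  [[0,0,0.154],[0,0,0]],
])

```text
t: 20.0
tool_pos: [0.4172, -0.0017, 0.0386]
tool_rot: [-2.244, -2.199, -0.001]
contact_force: [0.8, 0.9, 0.6]
gripper_width: 0.0
gripper_force: 0.0
```

```bash
python3 -c "
from st import *
s=avg(1);print(yaw(s),s['joints'][3]);inc(s,[.570,-.0045,.038],Rdown(88.9))"
```

```text
spread [0. 0. 0.] yaws [np.float64(88.84)] t 20.0
[ 0.4172 -0.0017  0.0386] [0.7905305  0.86571769 0.57291535] 2.4573685459796105e-05
(np.float64(88.84293666220002), array([ 4.82368958e-04,  7.54522027e-04, -9.99999599e-01])) 2.200359526926303
inc [0.0005, 0.2547, 0.001] [0.0003, -0.0005, -0.0006] rows 3.1
```

Emit:
apply_moves([
  [[0,0.012,0],[0,0,0]],
  [[0,0.024,0],[0,0,0]],
  [[0,0.04,0],[0,0,0]],
  [[0,0.06,0],[0,0,0]],
  [[0,0.082,0],[0,0,0]],
  [[0,0.106,0],[0,0,0]],
  [[0,0.13,0],[0,0,0]],
  [[0,0.154,0],[0,0,0]],
  [[0,0.178,0],[0,0,0]],
  [[0,0.2,0],[0,0,0]],
  [[0,0.22,0],[0,0,0]],
  [[0,0.235,0],[0,0,0]],
])

```text
t: 21.2
tool_pos: [0.5598, -0.0048, 0.0392]
tool_rot: [2.242, 2.199, 0.002]
contact_force: [-2.9, -0.7, 6.6]
gripper_width: 0.0002
gripper_force: 2.8
```

Emit:
apply_moves([
  [[0,0.01,0],[0,0,0]],
  [[0,0.02,0],[0,0,0]],
  [[0,0.028,0],[0,0,0]],
  [[0,0.028,0],[0,0,0]],
])

```text
t: 21.6
tool_pos: [0.576, -0.0048, 0.0389]
tool_rot: [2.242, 2.199, 0.003]
contact_force: [0.1, 0.1, -0.3]
gripper_width: 0.0001
gripper_force: 0.0
```

Emit:
apply_moves([
  [[0,0.006,0],[0,0,0]],
  [[0,0.012,0],[0,0,0]],
  [[0,0.017,0],[0,0,0]],
  [[0,0.017,0],[0,0,0]],
])

```text
t: 22.0
tool_pos: [0.5843, -0.0048, 0.0381]
tool_rot: [-2.241, -2.2, 0.001]
contact_force: [-5.9, 0.3, 0.6]
gripper_width: -0.0002
gripper_force: 1.8
```

Emit:
apply_moves([
  [[0,0.003,0],[0,0,0]],
  [[0,0.006,0],[0,0,0]],
  [[0,0.006,0],[0,0,0]],
])

```text
t: 22.3
tool_pos: [0.5882, -0.0049, 0.0382]
tool_rot: [-2.242, -2.2, 0.0]
contact_force: [-3.6, -0.2, -1.0]
gripper_width: -0.0002
gripper_force: 1.4
```

```bash
python3 -c "
from st import *
s=avg(1)
a,d=robot.camera('wrist');cv2.imwrite('pics/push.png',a[:,:,::-1])
i=robot.camera_info('wrist');W=world(d,i).reshape(-1,3)
Q=W[(W[:,2]>.045)&(W[:,2]<.0495)&(W[:,1]>.02)&(W[:,1]<.1)&(W[:,0]>.56)&(W[:,0]<.66)];print('panel',len(Q),np.percentile(Q[:,0],[2,98]))
Q=W[(W[:,2]>.060)&(W[:,2]<.068)&(W[:,1]>.02)&(W[:,1]<.1)&(W[:,0]>.56)&(W[:,0]<.68)];print('roof',len(Q),np.percentile(Q[:,0],[2,98]))
"
```

```text
spread [0. 0. 0.] yaws [np.float64(88.92)] t 22.3
[ 0.5882 -0.0049  0.0382] [-3.59850608 -0.18545518 -1.01378767] -0.0002007122197673693
panel 5305 [0.61358983 0.6257479 ]
roof 3765 [0.63183207 0.63715018]
```

View pics/push.png

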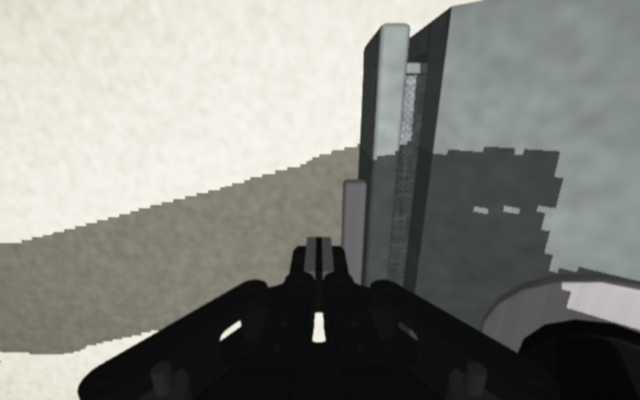

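The panel edge is at px col 405 and the cabinet front at col 430, so about 6 mm of gap remains.

Emit:
apply_moves([
  [[0,0.003,0],[0,0,0]],
  [[0,0.006,0],[0,0,0]],
  [[0,0.009,0],[0,0,0]],
  [[0,0.011,0],[0,0,0]],
  [[0,0.011,0],[0,0,0]],
])

```text
t: 22.85
tool_pos: [0.5948, -0.0051, 0.0382]
tool_rot: [-2.242, -2.2, -0.0]
contact_force: [-3.9, 0.1, -2.0]
gripper_width: 0.0
gripper_force: 1.4
```

```bash
cat > gap.py <<'E'
from st import *
s=avg(1)
i=robot.camera_info('wrist');a,d=robot.camera('wrist');W=world(d,i).reshape(-1,3)
Q=W[(W[:,2]>.045)&(W[:,2]<.0495)&(W[:,1]>.02)&(W[:,1]<.1)&(W[:,0]>.56)&(W[:,0]<.66)];print('panel',len(Q),np.percentile(Q[:,0],[2,98]))
Q=W[(W[:,2]>.063)&(W[:,2]<.068)&(W[:,1]>.02)&(W[:,1]<.1)&(W[:,0]>.56)&(W[:,0]<.68)];print('roof',len(Q),np.percentile(Q[:,0],[1,98]))
E
python3 gap.py
```

```text
spread [0. 0. 0.] yaws [np.float64(88.92)] t 22.85
[ 0.5948 -0.0051  0.0382] [-3.89771366  0.13618224 -1.95415594] 1.7811852707067082e-05
panel 5299 [0.62019634 0.63225501]
roof 2937 [0.63179353 0.63710628]
```

Force is still only sliding friction (about 4 N), so I keep going until it rises.

Emit:
apply_moves([
  [[0,0.002,0],[0,0,0]],
  [[0,0.004,0],[0,0,0]],
  [[0,0.006,0],[0,0,0]],
  [[0,0.006,0],[0,0,0]],
])

```text
t: 23.3
tool_pos: [0.5957, -0.005, 0.038]
tool_rot: [-2.239, -2.198, 0.007]
contact_force: [-17.4, 1.0, 7.4]
gripper_width: 0.0
gripper_force: 9.2
```

```bash
python3 gap.py
```

```text
spread [0. 0. 0.] yaws [np.float64(88.93)] t 23.3
[ 0.5957 -0.005   0.038 ] [-17.39906512   1.01625472   7.42100988] 2.6412275558760926e-05
panel 5313 [0.62048777 0.63241597]
roof 2921 [0.63171085 0.63719094]
```

The drawer is shut: force rose to 17 N and the panel sits flush with the cabinet front. Now back off and locate the knob from the earlier tray picture.

Emit:
apply_moves([
  [[0,-0.05,0],[0,0,0]],
  [[0,-0.1,-0.02],[0,0,0]],
  [[0,-0.12,-0.1],[0,0,0]],
  [[0,-0.12,-0.18],[0,0,0]],
  [[0,-0.12,-0.26],[0,0,0]],
  [[0,-0.12,-0.28],[0,0,0]],
], grip=0)

```text
t: 23.95
tool_pos: [0.5304, -0.0037, 0.2133]
tool_rot: [2.236, 2.194, 0.013]
contact_force: [0.4, -0.1, 0.1]
gripper_width: 0.0847
gripper_force: 0.0
```

```bash
cat > knob.py <<'E'
from st import *
psi=np.deg2rad(-1.1);X=np.array([np.cos(psi),np.sin(psi),0]);Y=np.array([-np.sin(psi),np.cos(psi),0]);Zw=np.array([0,0,1.])
c,sn=np.cos(np.deg2rad(35)),np.sin(np.deg2rad(35))
N=-sn*X+c*Zw; U=c*X+sn*Zw  # normal out, up-slope
def knob(W,a=None):
    P=W.reshape(-1,3);P=P[np.isfinite(P).all(1)&(P[:,2]>.05)&(P[:,2]<.2)&(P[:,0]>.6)&(P[:,0]<.76)&(abs(P[:,1])<.09)]
    h=P@N;hist,e=np.histogram(h,np.arange(-.6,.2,.001));
    q=P[(abs(P[:,1])>.045)&(P[:,0]>.65)&(P[:,0]<.70)];h0=np.median(q@N);print("console h0",h0,(q@N).std(),len(q))
    A=np.linalg.lstsq(np.c_[q[:,:2],np.ones(len(q))],q[:,2],rcond=None)[0];print("slope deg",np.rad2deg(np.arctan(np.hypot(*A[:2]))))
    for lo,hi in((.003,.009),(.036,.050)):
        k=P[(h-h0>lo)&(h-h0<hi)];uv=np.c_[k@U,k@Y].astype(np.float32)*1000
        print(lo,len(k),np.median((k@N)-h0),cv2.minAreaRect(uv),cv2.minEnclosingCircle(uv))
    r=cv2.minAreaRect(uv);cen=r[0][0]/1000*U+r[0][1]/1000*Y+(h0+.037)*N;print("grip point",cen)
    return cen,h0
if __name__=="__main__":
    z=np.load("tray.npz");i=robot.camera_info("wrist");i['R'],i['t']=z['R'],z['t'];knob(world(z['d'],i))
    z=np.load("top0.npz");knob(world(z['d'],robot.camera_info("top")))
E
python3 knob.py; python3 -c "
from st import *
avg(1)"
```

```text
console h0 -0.3081774832887173 0.0007957066863094549 11334
slope deg 34.968049979569706
0.003 3769 0.0059110505230725585 ((633.767578125, 34.4208984375), (136.06187438964844, 67.51122283935547), 57.13608169555664) ((628.0883178710938, 38.62622833251953), 69.10863494873047)
0.036 1671 0.043515469145165186 ((614.6074829101562, 5.628742218017578), (14.654926300048828, 41.727699279785156), 46.98611068725586) ((614.5462646484375, 5.47537899017334), 21.098085403442383)
grip point [ 0.6589846  -0.00702337  0.13038878]
console h0 -0.30720333284136003 0.0018556879724580028 926
slope deg 34.65503295326742
0.003 482 0.004808697521491406 ((613.2102661132812, 13.264694213867188), (118.45452117919922, 178.50440979003906), 1.148309350013733) ((611.1612548828125, 13.707550048828125), 101.4198989868164)
0.036 113 0.04350156022874324 ((615.0548706054688, 4.357275009155273), (14.285447120666504, 42.305519104003906), 43.90268325805664) ((614.7945556640625, 4.460512161254883), 21.657804489135742)
grip point [ 0.65876796 -0.00829091  0.13144337]
spread [0. 0. 0.] yaws [np.float64(88.92)] t 23.95
[ 0.5304 -0.0037  0.2133] [ 0.39309754 -0.08038373  0.13426174] 0.08467785552892536
```

The knob bar measures 14.6 x 41.7 mm and stands about 44 mm out, which matches the description. Its angle is about 0.76 rad. Compute the hover pose over it.

```bash
cat > kp.py <<'E'
from knob import *
G=np.array([.6589,-.0075,.1306])
def Rk(deg): # bar angle theta (deg clockwise from down slope)
    t=np.deg2rad(deg);x=-np.cos(t)*U+np.sin(t)*Y;z=-N;return np.c_[x,np.cross(z,x),z]
E
python3 -c "
from kp import *
s=robot.observe();inc(s,G+.09*N,Rk(44));print(Rk(44)[:,1])"
```

```text
inc [-0.0022, 0.128, 0.0166] [-0.36, -0.1527, -0.4952] rows 6.6
[0.58273544 0.7082833  0.39843967]
```

Emit:
apply_moves([
  [[-0.002,0.128,0.016],[-0.36,-0.153,-0.495]],
  [[-0.002,0.128,0.016],[-0.36,-0.153,-0.495]],
  [[-0.002,0.128,0.016],[-0.36,-0.153,-0.495]],
  [[-0.002,0.128,0.016],[-0.36,-0.153,-0.495]],
  [[-0.002,0.128,0.016],[-0.36,-0.153,-0.495]],
  [[-0.002,0.128,0.016],[-0.36,-0.153,-0.495]],
  [[-0.002,0.128,0.016],[-0.36,-0.153,-0.495]],
  [[-0.002,0.128,0.016],[-0.36,-0.153,-0.495]],
  [[-0.002,0.128,0.016],[-0.36,-0.153,-0.495]],
])

```text
t: 24.85
tool_pos: [0.6042, -0.0067, 0.1979]
tool_rot: [0.989, 2.37, 0.291]
contact_force: [-0.3, 0.4, -0.8]
gripper_width: 0.0849
gripper_force: 0.0
```

```bash
python3 -c "
from kp import *
s=avg(1);print(s['joints'])
i=robot.camera_info('wrist');a,d=robot.camera('wrist');cv2.imwrite('pics/k.png',a[:,:,::-1]);g,h0=knob(world(d,i))
inc(s,G,Rk(44))"
```

```text
spread [0. 0. 0.] yaws [np.float64(129.24)] t 24.85
[ 0.6042 -0.0067  0.1979] [-0.26184814  0.40543285 -0.82859845] 0.08491570633862579
[ 0.44834137 -0.05710351 -0.52791391  2.13007868  0.07184581  0.46488493
  0.63840511]
console h0 -0.3081271406339046 0.0006679473048046545 5903
slope deg 34.94247986505363
0.003 1922 0.005864992210546538 ((614.3828735351562, 6.4288482666015625), (67.0347900390625, 65.7380599975586), 27.119688034057617) ((614.6520385742188, 5.798110485076904), 33.8131217956543)
0.036 865 0.04358242450059202 ((614.6856079101562, 5.891092300415039), (14.225662231445312, 41.521366119384766), 9.177363395690918) ((614.5774536132812, 5.886308193206787), 20.900588989257812)
grip point [ 0.65902475 -0.00676174  0.13047483]
inc [-0.0081, 0.0087, 0.1441] [-0.0051, -0.0047, -0.0019] rows 1.7
```

View pics/k.png

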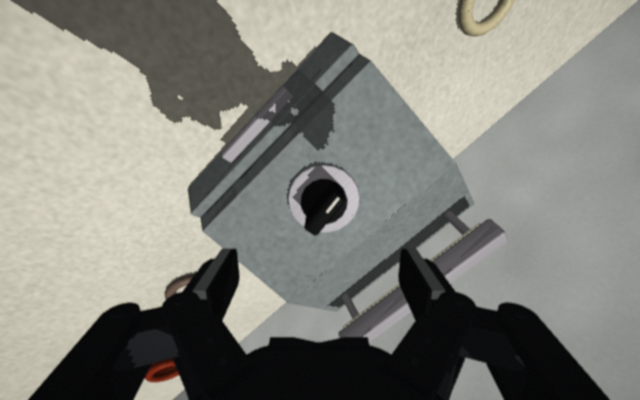

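The bar now reads about 81° (mark pointing left), not 45°. The gripper body must have brushed it at the end of the drawer push. The dimmer is still well on, so I'll realign to 81°.

```bash
sed -i 's/^G=.*/G=np.array([.6590,-.0070,.1305])/' kp.py; python3 -c "
from kp import *
s=robot.observe();inc(s,G+.08*N,Rk(81))"
```

```text
inc [-0.0065, 0.0073, 0.0109] [-0.0062, -0.0031, 0.4095] rows 4.3
```

Emit:
apply_moves([
  [[-0.0065,0.007,0.005],[-0.006,-0.003,0.41]],
  [[-0.0065,0.007,0.005],[-0.006,-0.003,0.41]],
  [[-0.0065,0.007,0.005],[-0.006,-0.003,0.41]],
  [[-0.0065,0.007,0.005],[-0.006,-0.003,0.41]],
  [[-0.0065,0.007,0.005],[-0.006,-0.003,0.41]],
  [[-0.0065,0.007,0.005],[-0.006,-0.003,0.41]],
  [[-0.0065,0.007,0.005],[-0.006,-0.003,0.41]],
])

```text
t: 25.6
tool_pos: [0.6108, -0.0061, 0.1984]
tool_rot: [1.721, 1.981, 0.531]
contact_force: [-0.4, 0.4, -0.7]
gripper_width: 0.0856
gripper_force: 0.0
```

```bash
python3 -c "
from kp import *
s=avg(1)
i=robot.camera_info('wrist');a,d=robot.camera('wrist');g,h0=knob(world(d,i))
inc(s,G-.002*N,Rk(81))"
```

```text
spread [0. 0. 0.] yaws [np.float64(96.42)] t 25.6
[ 0.6108 -0.0061  0.1984] [-0.39296249  0.39987165 -0.72548005] 0.08555967974629847
console h0 -0.3081293077182376 0.0006642170056274528 6139
slope deg 34.96424644659799
0.003 2018 0.005922147958248969 ((614.6887817382812, 6.219902038574219), (66.76374053955078, 65.93379974365234), 7.402307033538818) ((614.7869262695312, 5.7438645362854), 33.71630859375)
0.036 861 0.0436698623352611 ((614.591796875, 5.952098846435547), (13.85537052154541, 41.70039367675781), 9.544293403625488) ((613.7704467773438, 5.783797264099121), 21.03965187072754)
grip point [ 0.65895034 -0.0066993   0.13041925]
inc [-0.0002, 0.001, 0.1421] [-0.0003, -0.0005, 0.0014] rows 1.7
```

Emit:
apply_moves([
  [[0,0.001,0.05],[0,0,0.0014]],
  [[0,0.001,0.1],[0,0,0.0014]],
  [[0,0.001,0.142],[0,0,0.0014]],
  [[0,0.001,0.142],[0,0,0.0014]],
  [[0,0.001,0.142],[0,0,0.0014]],
])

```text
t: 26.15
tool_pos: [0.6593, -0.0068, 0.1284]
tool_rot: [1.724, 1.98, 0.531]
contact_force: [0.1, 0.5, 0.6]
gripper_width: 0.0854
gripper_force: 0.0
```

Emit:
apply_moves([
  [[0,0,0],[0,0,0]],
  [[0,0,0],[0,0,0]],
  [[0,0,0],[0,0,0]],
  [[0,0,0],[0,0,0]],
  [[0,0,0],[0,0,0]],
  [[0,0,0],[0,0,0]],
  [[0,0,0],[0,0,0]],
  [[0,0,0],[0,0,0]],
  [[0,0,0],[0,0,0]],
], grip=255, squeeze=30)

```text
t: 27.05
tool_pos: [0.6596, -0.0074, 0.1292]
tool_rot: [1.724, 1.977, 0.531]
contact_force: [-6.0, 0.4, 6.0]
gripper_width: 0.0134
gripper_force: 34.8
```

```bash
python3 -c "
from kp import *
s=avg(1);print(s['torque']);inc(s,G-.002*N,Rk(0))
R0=Rn.from_rotvec(s['tool_rot']).as_matrix();print('angle',np.rad2deg(np.arctan2(R0[:,0]@Y,-R0[:,0]@U)))"
```

```text
spread [0. 0. 0.] yaws [np.float64(96.24)] t 27.05
[ 0.6596 -0.0074  0.1292] [-6.0146875   0.35129946  6.01141206] 0.013366163834351373
[-0.04480888  0.80308552 -0.0289464 ]
inc [0.0006, 0.0005, 0.001] [-0.0001, 0.0002, -0.9006] rows 9.4
angle 81.0552934323102
```

Emit:
apply_moves([
  [[0,0,0],[0,0,-0.09]],
  [[0,0,0],[0,0,-0.18]],
  [[0,0,0],[0,0,-0.27]],
  [[0,0,0],[0,0,-0.36]],
  [[0,0,0],[0,0,-0.45]],
  [[0,0,0],[0,0,-0.54]],
  [[0,0,0],[0,0,-0.63]],
  [[0,0,0],[0,0,-0.72]],
  [[0,0,0],[0,0,-0.81]],
  [[0,0,0],[0,0,-0.88]],
  [[0,0,0],[0,0,-0.91]],
  [[0,0,0],[0,0,-0.91]],
])

```text
t: 28.25
tool_pos: [0.6591, -0.0082, 0.1288]
tool_rot: [0.006, 2.532, -0.016]
contact_force: [-11.8, -1.1, 11.1]
gripper_width: 0.0133
gripper_force: 36.9
```

```bash
cat > ang.py <<'E'
from kp import *
s=avg(1);R0=Rn.from_rotvec(s['tool_rot']).as_matrix();print('angle',np.rad2deg(np.arctan2(R0[:,0]@Y,-R0[:,0]@U)),'torque about z',s['torque'],np.array(s['torque'])@R0[:,2],s['joints'][6])
E
python3 ang.py
```

```text
spread [0. 0. 0.] yaws [np.float64(179.94)] t 28.25
[ 0.6591 -0.0082  0.1288] [-11.76277795  -1.11803401  11.14246089] 0.013335394186144586
angle -0.8514951240063171 torque about z [ 0.08945452  1.29778358 -0.7025645 ] 0.6108583998144821 0.9534196046898228
```

The knob is at its stop: the turning torque rose and the angle is about 0. Release and retreat.

Emit:
apply_moves([
  [[0,0,0],[0,0,0.004]],
  [[0,0,0],[0,0,0.004]],
  [[0,0,0],[0,0,0.004]],
  [[0,0,0],[0,0,0.004]],
  [[0,0,0],[0,0,0.004]],
  [[0,0,-0.03],[0,0,0.004]],
  [[0,0,-0.1],[0,0,0.004]],
  [[0,0,-0.16],[0,0,0.004]],
  [[0,0,-0.16],[0,0,0.004]],
  [[0,0,-0.16],[0,0,0.004]],
], grip=60)

```text
t: 29.25
tool_pos: [0.6048, -0.0064, 0.2095]
tool_rot: [0.013, 2.528, -0.014]
contact_force: [-0.0, -0.2, -0.0]
gripper_width: 0.0651
gripper_force: 0.0
```

```bash
python3 -c "
from kp import *
s=avg(1)
i=robot.camera_info('wrist');a,d=robot.camera('wrist');W=world(d,i);knob(W)
P=W.reshape(-1,3)
Q=P[(P[:,2]>.045)&(P[:,2]<.0495)&(abs(P[:,1])<.1)&(P[:,0]>.56)&(P[:,0]<.66)];print('panel',len(Q),np.percentile(Q[:,0]-.0196*Q[:,1],[2,98]))
at,dt=robot.camera('top');P=world(dt,robot.camera_info('top')).reshape(-1,3)
Q=P[(P[:,2]>.045)&(P[:,2]<.0505)&(abs(P[:,1])<.1)&(P[:,0]>.42)&(P[:,0]<.66)];print('top panel',len(Q),np.percentile(Q[:,0]-.0196*Q[:,1],[2,98]))
for b in robot.look_for('bangle_a','top')[:3]: print(b)
cv2.imwrite('pics/final.png',np.vstack([a[:,:,::-1][100:300],at[50:250,:,::-1]]))
"
```

```text
spread [0. 0. 0.] yaws [np.float64(179.55)] t 29.25
[ 0.6048 -0.0064  0.2095] [-0.0023604  -0.23943576 -0.03264725] 0.06509076895189395
console h0 -0.30807063580324 0.0006625387167793483 5505
slope deg 34.97252437426902
0.003 1874 0.005916026552259063 ((614.07275390625, 5.847299575805664), (66.36203002929688, 65.73643493652344), 88.40003967285156) ((614.46533203125, 5.798503398895264), 33.76115798950195)
0.036 786 0.04367030079228426 ((614.3523559570312, 5.849105358123779), (41.538719177246094, 13.671085357666016), 0.11426346004009247) ((614.3282470703125, 5.643890380859375), 20.89689064025879)
grip point [ 0.65871861 -0.00679786  0.13032997]
panel 2528 [0.6188416  0.63054676]
top panel 54 [0.61820174 0.62994751]
{'at': [0.7307, 0.2599, 0.0114], 'conf': 0.74}
{'at': [0.7266, -0.2857, 0.0143], 'conf': 0.64}
```

View pics/final.png

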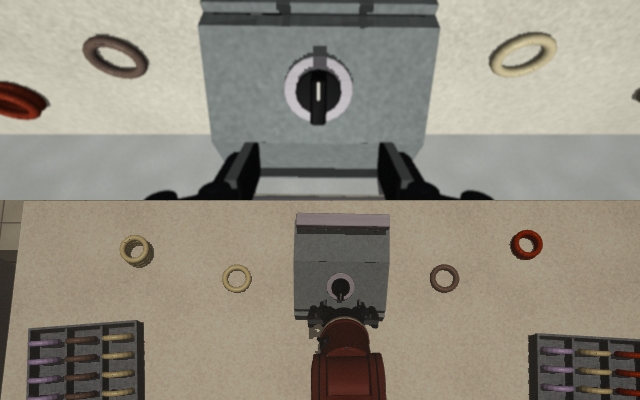

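The top half shows the knob bar upright at (318,88), on the slope line (0.1°). The lower half shows the drawer shut and both bangles, (237,278) and (444,278), in place. Handing in.

```bash
python3 -c "
from plant import robot
print(robot.hand_in())"
```

```text
the job is handed in; nothing more can be done
None
```

The job is handed in at about 29 s of the 72 s allowed: both tools measured home in their cutouts, then the drawer was pushed shut and the dimmer turned to its off stop (though pushing the drawer had brushed the knob clockwise first), with the bangles where they were; no verdict was returned.

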